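Set a display stand's stop collar with a fork gauge

TASK

Set the knurled stop collar on the jewellery display stand to the height of the tall fork gauge: stand that gauge on the stand's base with its fork fully around the threaded post, then spin the collar down until it gently but definitely nips the gauge by itself, and let go of both. Then draw the gauge straight out and stand it upright on the table clear of the stand, leaving the collar at the height the gauge gave it. Never screw the collar hard onto the gauge (10 N or so is right, 25 N is too much), and leave the short gauge and the other things on the counter where they are.

Things in the scene. Friction and masses are not known exactly. Their poses are not given: they have to be found in the camera images.
- stand_post (a point): foot of the stand's threaded post: on the post's axis, at the top face of the stand's round base (base 130 mm wide, 12 mm thick, fixed to the table). The upright steel post is 15 mm wide over the thread and ends 102 mm above this point; nothing is on it but the collar. z is up
- collar_under (a point): centre of the underside of the knurled steel collar on the post: a cylinder 40 mm wide, 32 mm tall, starting 57 to 62 mm above the base's top. Fast right-hand thread, 30 mm a turn: clockwise from above lowers it 4.8 mm per rad. It drags evenly with 0.15 N m and stays where left, nipping or not. Its nylon thread gives 1 mm per 20 N: past first touch each 0.1 rad adds about 9 N of nip and 0.045 N m of torque
- collar_top (a point): centre of the top of the same collar, 32 mm above its underside; the post sticks out 20 mm above it when the collar has come down to the tall gauge (less before). Grip the collar in its upper half from above, a finger on either side of the post, and follow it down as it turns
- gauge_tall_fork (a point): the tall fork gauge, 50 mm high, loose, 0.15 kg: centre of its fork, at the underside. Own +x is the way the fork opens, z up. Aluminium block from x = -22 to +20 mm, 46 mm wide, with a full-height slot 20 mm wide, open at x = +20 and closed at x = -10 mm; a black handle bar behind it. When fully around the post this point lies on the post's axis, at the base's top
- gauge_tall_grip (a point): where to grip the tall gauge: on the centre line of its handle bar, 80 mm behind the fork centre (own x = -80 mm) and 36 mm above the gauge's underside. The bar is 16 mm wide across (own y), 24 mm tall, and runs from x = -22 to -100 mm; under it is free space of 24 mm. Same axes as the gauge
- gauge_short_fork (a point): the short fork gauge, same shape but only 34 mm high: not wanted here. Centre of its fork, at the underside; own +x is the way the fork opens, handle bar behind to x = -100 mm
- ringbox_a: small dark ring box, 50 mm square, 36 mm high; bystander; origin at the centre of its underside
- ringbox_b: flat dark ring box, 70 mm square, 30 mm high; bystander; origin at the centre of its underside
- ringcone: wooden ring cone, 44 mm foot, 65 mm high; bystander; origin at the centre of its underside
- loupe: folding loupe, 32 mm round case 20 mm high with a 40 mm arm; bystander; origin at the centre of its underside
- brush: soft brush, 150 mm long; bystander; origin at the centre of its underside
- cleaner: small closed jar, 44 mm wide, 70 mm high; bystander; origin at the centre of its underside
- disc: white display disc lying flat, 110 mm wide, 6 mm thick; bystander; origin at the centre of its underside
Things that resemble listed ones, but are neither listed nor needed, are in the scene too. What is shaped like the part that bears gauge_tall_fork but pink is not meant.

How it is judged:
By the outcome, as a careful person would: the job done as asked, in the order asked, and still so for the second after the job is handed in, with the robot touching nothing.
It also fails if it takes over 72 s, if anything falls off the work surface, if the arm or the gripper's body presses on something with over 40 N, if the wrist force passes 120 N, or if a joint passes its speed limit or range.

ROBOT

A 6-joint arm with a two-finger parallel gripper is mounted at the origin on the work surface. World frame = base frame: x ahead of the robot, y to its left, z up, the work surface at z = 0. Lengths are in m, angles in rad, forces in N, time in s.
With the tool pointing down it reaches from about 0.3 to 0.75 m from the base axis. Payload 8.5 kg.
Tool frame: the origin (TCP) lies between the finger pads; the fingertips stand 8 mm ahead of it and the grasp point (between the pads) lies 11 mm behind it; x points along the fingers, z is the direction in which the jaws open and shut, and the axes are right-handed (so a half turn about x gives the same grasp; the last joint's range is limited). The gripper opens to 85 mm and grips with 20 to 120 N. Pads are 22 mm wide; open, the fingers measure 114 mm over their backs; the gripper's body (76 mm by 85 mm) begins 54 mm behind the grasp point. The pads swing forward as they close: fully open they stand 13 mm farther back than shut.
Start: joints at [0.982, 0.381, 1.297, -0, 1.464, -0.215], TCP at [0.201, 0.512, 0.239] pointing down, gripper open.
Joint ranges: [-3.11, 3.11], [-0.89, 2.33], [0.22, 2.48], [-1.42, 4.56], [0.17, 2.85], [-2.88, 2.88]. Speed limits (rad/s): [2.39, 2.39, 3.14, 3.14, 3.14, 3.14].

INTERFACE

Orientations are given as a unit quaternion [w, x, y, z].
In Python, from workcell import manip, eyes, finder gives the robot as it stands.
- The arm moves only by the tool apply_moves, never from a script. Its argument "increments" is a list of rows, each an object with "offset": the shift along the tool's x, y, z in units of 40 mm (1.0 is 40 mm), a list of three; "angular": the turn, a rotation vector about the tool's x, y, z in units of 5 degrees (1.0 is 5 degrees), a list of three; "jaw": the opening, from 0 (shut) to 1 (fully open). In form: [{"offset": [x, y, z], "angular": [rx, ry, rz], "jaw": jaw}, ...]. A call has 1 to 5 rows; each row is the pose to reach, as a shift and turn from the pose commanded when the call began, along the tool's axes at that moment; what a row does not reach only later rows make up. A row lasts 1/10 s, in which the tool goes at most 50 mm and 8.59 degrees, less where a joint would pass 70% of its speed; a pose out of reach is approached as far as the arm can. A call with a gripper value outside its range is refused whole. The fingers move at their own pace and stop on an object; the grip force is fixed at half the most. Time passes only in rows, so rows that repeat a pose let the fingers close. It gives the time, the measured TCP pose, the force and the opening at its end, in the units of the state.
- manip.get_state(): the state, without advancing time (a new reading comes with each control period).
- eyes.read_camera(name): name is "scene" or "top"; returns a dict with "frame" (420x560x3 uint8, red, green, blue), "range_z" (420x560 float32, m along the optical axis (not along the pixel's ray), 0 where there is no reading), "mtx" (3x3 intrinsics, pixels), "rvec" (rotation vector, rad) and "tvec" (3), from world to camera coordinates, as OpenCV has them. Camera axes: x right, y down, z forward; pixel columns grow to the right and rows downward; lengths in m; the calibration is good to about 2 mm. A picture is of the moment at which its call begins.
- manip.job_done(): hands the job in, once; it reports no verdict.
Trained networks look in a picture, given as the dict that the camera call returned (one of the last four; its "shot" number tells which), for a name from the list of things; names that differ only in an ending like _2 or _b are one class to them, and where a whole thing is asked for, a point or a joint stands for the part that bears it (a point fixed in the world has none). Each returns a list of dicts, best first, with "confidence" (0 to 1); they miss things now and then, are a little off and sometimes report something else, mostly with a low value. They report only what shows in the picture. A call takes as long as a camera call. They do not tell look-alikes from the thing itself.
- finder.spot_in(query, picture): "point" ([column, row] as shares, 0 to 1, of the picture: columns of its width, rows of its height, amid what is visible of it).
- finder.tip_of(query, picture): "point" ([column, row] as shares, 0 to 1, of the picture: columns of its width, rows of its height: a listed point, or the origin of a listed thing).
The state is a dict: "clock": time; "q": joint angles; "joint_velocities": joint speeds; "effort": joint torques, N m; "position": TCP position; "ee_rot": TCP orientation; "wrist_force": force on the tool from outside, world axes, zero at the start; "torque": the same for the moment, N m; "grip_width": finger opening in m.
Only numpy, scipy, OpenCV 4.12 (cv2) and the standard library are available. Lean on these libraries where they do the work, as an engineer would, in place of code of your own. Each camera call takes 0.05 s, during which the arm holds its last target.

## Working session

There is one attempt and no reset: what is moved stays moved. The work goes in short steps, Python scripts to look and compute and a tool call to move; the robot and the scene stay as the last step left them, time stands still between calls to the robot, and variables do not carry over. Pictures are saved under pics/ and viewed, and the job is handed in when it is done.

Besides the shell and the picture viewer there is one more tool, called after "Emit:" in YAML: its name, and indented under it one key for each argument. apply_moves: Moves the arm, as the interface text tells. Its arguments: {"type":"object","properties":{"increments":{"type":"array"}},"required":["increments"]}

```bash
ls; mkdir -p pics
cat > h.py <<'E'
import numpy as np, cv2
from workcell import manip, eyes, finder
def shot(n,save=None):
    p=eyes.read_camera(n)
    if save: cv2.imwrite('pics/'+save,p['frame'][:,:,::-1])
    return p
def RT(p):
    return cv2.Rodrigues(np.array(p['rvec'],float))[0],np.array(p['tvec'],float).ravel()
def px2w(p,u,v,z=None):
    R,t=RT(p);K=np.array(p['mtx'])
    d=np.linalg.inv(K)@np.array([u,v,1.])
    if z is None:
        s=p['range_z'][int(round(v)),int(round(u))]
        return R.T@(d*s-t)
    c=-R.T@t; r=R.T@d
    return c+r*(z-c[2])/r[2]
def w2px(p,X):
    R,t=RT(p);q=np.array(p['mtx'])@(R@np.array(X)+t);return q[:2]/q[2]
def cloud(p):
    R,t=RT(p);K=np.array(p['mtx']);h,w=p['range_z'].shape
    u,v=np.meshgrid(np.arange(w),np.arange(h))
    d=np.stack([(u-K[0,2])/K[0,0],(v-K[1,2])/K[1,1],np.ones_like(u)],-1)*p['range_z'][...,None]
    return (d-t)@R
E
python3 - <<'E'
from h import *
a=shot('scene','s0.png');b=shot('top','t0.png')
for n,p in(('scene',a),('top',b)):
    R,t=RT(p);print(n,'cam at',-R.T@t)
    for q in ['stand_post','collar_under','collar_top','gauge_tall_fork','gauge_tall_grip','gauge_short_fork']:
        for r in finder.tip_of(q,p)[:4]:
            print(q,np.round(np.array(r['point'])*[560,420],1),round(r['confidence'],2))
print(manip.get_state())
E
```

```text
pics
scene cam at [ 1.26199852 -0.4499009   0.93040571]
stand_post [370.9 176.5] 0.89
collar_under [373.8 161.4] 0.52
collar_top [375.3 158.1] 0.62
gauge_tall_fork [171.7 289.9] 0.83
gauge_tall_fork [212.5 246. ] 0.65
gauge_tall_grip [204.3 220.6] 0.76
gauge_tall_grip [193.8 260.4] 0.63
gauge_short_fork [308.2 231.6] 0.98
gauge_short_fork [375.9 237. ] 0.4
top cam at [ 0.52721657 -0.07094639  1.15107094]
stand_post [134.1 230.9] 0.75
collar_under [126.9 233.2] 0.75
collar_under [378.5 228.1] 0.72
collar_under [260.4 192.4] 0.52
collar_top [399.8 128.5] 0.65
collar_top [120.7 233. ] 0.63
gauge_tall_fork [380.8 227.3] 0.96
gauge_tall_fork [445.8 188.2] 0.75
gauge_tall_fork [398.2 128.8] 0.43
gauge_tall_grip [414. 209.] 0.96
gauge_tall_grip [381.4 266.3] 0.76
gauge_short_fork [262.7 191.3] 0.84
{'clock': 0.7, 'q': array([ 9.81677222e-01,  3.80602724e-01,  1.29738946e+00,  4.82129870e-06,
        1.46360317e+00, -2.15327027e-01]), 'joint_velocities': array([-5.88437662e-05,  1.06047781e-03,  1.38848697e-03, -7.17487114e-04,
       -1.34024900e-03,  5.94889746e-04]), 'effort': array([-1.00252899e-03, -4.48254132e+01, -2.31439430e+01, -2.98727045e-04,
        5.73025100e-04, -1.07325830e-04]), 'position': array([0.20083846, 0.51200439, 0.2393245 ]), 'ee_rot': array([ 0.58419639, -0.39838655,  0.58419942,  0.39838898]), 'wrist_force': array([0.79336555, 0.03636375, 0.03575964]), 'torque': array([-0.02547605,  0.02433395,  0.0044738 ]), 'grip_width': 0.08517391860167767}
```

View pics/s0.png

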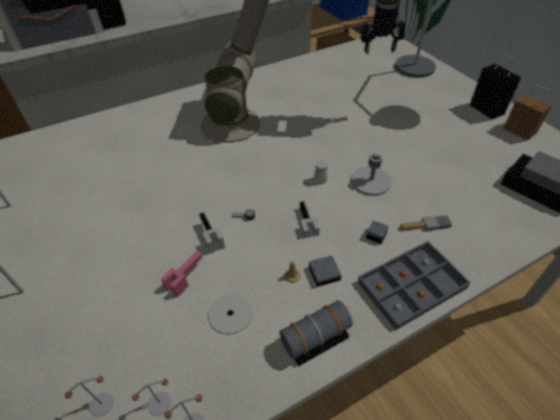

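View pics/t0.png

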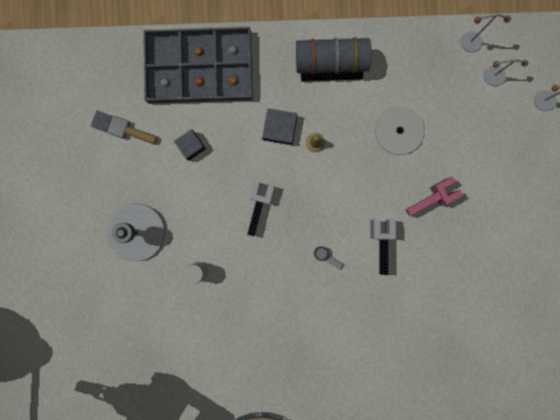

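Scene: the stand is at top(135,232) / scene(370,178). Possible gauges are the grey one at top(384,230), the grey one at top(262,192), and the pink one at top(445,190), which the task rules out. Depth will tell me which grey gauge is tall.

Run:
```python
from h import *
b=shot('top');np.savez('t0.npz',**{k:np.array(b[k]) for k in('frame','range_z','mtx','rvec','tvec')})
a=shot('scene');np.savez('s0.npz',**{k:np.array(a[k]) for k in('frame','range_z','mtx','rvec','tvec')})
C=cloud(b);f=b['frame'].astype(int)
def reg(u0,u1,v0,v1,zmin,zmax=1):
    P=C[v0:v1,u0:u1].reshape(-1,3);F=f[v0:v1,u0:u1].reshape(-1,3)
    m=(P[:,2]>zmin)&(P[:,2]<zmax);return P[m],F[m]
for n,r in (('A',(360,410,205,285)),('B',(235,285,170,245))):
    P,F=reg(*r,.015)
    print(n,len(P),'z pct',np.percentile(P[:,2],[10,50,90,99]).round(4))
    bl=F.sum(1)<150; 
    for k,m in(('black',bl),('grey',F.sum(1)>300)):
        Q=P[m]; r_=cv2.minAreaRect(Q[:,:2].astype(np.float32)*1000); print(k,len(Q),Q.mean(0).round(4),np.median(Q[:,2]).round(4),r_)
P,F=reg(85,185,180,280,.005,.02);print('base',len(P),P.mean(0),np.median(P[:,2]),cv2.minEnclosingCircle(P[:,:2].astype(np.float32)))
P,F=reg(85,185,180,280,.07);print('collar',len(P),P.mean(0),np.percentile(P[:,2],[5,20,50,80,95,99]),cv2.minEnclosingCircle(P[:,:2].astype(np.float32)))
P2=P[P[:,2]>.108];print('post',len(P2),P2.mean(0),np.median(P2[:,2]))
P,F=reg(450,555,10,400,.0-1,.01);print('table',np.median(P[:,2]))
# close crops
im=b['frame'][:,:,::-1]
c1=cv2.resize(im[200:285,350:420],None,fx=5,fy=5,interpolation=2);c2=cv2.resize(im[165:250,230:300],None,fx=5,fy=5,interpolation=2)
cv2.imwrite('pics/c0.png',np.hstack([c1,c2]))
im=a['frame'][:,:,::-1]
c1=cv2.resize(im[120:210,330:420],None,fx=4,fy=4,interpolation=2);c2=cv2.resize(im[195:285,180:270],None,fx=4,fy=4,interpolation=2)
cv2.imwrite('pics/c1.png',np.hstack([c1,c2]))
```

```text
A 737 z pct [0.0347 0.0472 0.0506 0.0529]
black 304 [ 0.4599 -0.2754  0.0456] 0.0464 ((459.001220703125, -276.3135681152344), (16.742490768432617, 72.92510986328125), 88.05223846435547)
grey 334 [ 0.5187 -0.2787  0.0483] 0.0487 ((525.1390991210938, -295.356689453125), (52.99560546875, 91.57604217529297), 16.047229766845703)
B 566 z pct [0.0283 0.0322 0.0354 0.0377]
black 233 [5.503e-01 3.000e-04 3.050e-02] 0.031 ((550.0556030273438, 0.6197700500488281), (14.584956169128418, 73.45745849609375), 73.67292022705078)
grey 277 [ 0.6061 -0.0146  0.0334] 0.0336 ((608.7700805664062, -15.496610641479492), (45.620018005371094, 41.9876823425293), 73.65144348144531)
base 2327 [0.52820599 0.26508462 0.01163717] 0.011802911350097308 ((0.5372583866119385, 0.27394258975982666), 0.14665669202804565)
collar 379 [0.52731748 0.26634464 0.10245613] [0.08198392 0.1000738  0.10432542 0.10683032 0.11369319 0.11562102] ((0.4884546995162964, 0.21799060702323914), 0.08528155833482742)
post 56 [0.52702394 0.27025963 0.11229359] 0.11291351778193487
table -0.0008572750247621643
```

View pics/c0.png

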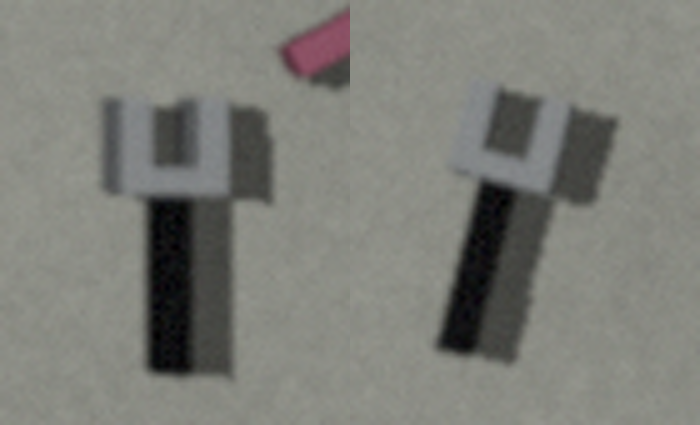

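View pics/c1.png

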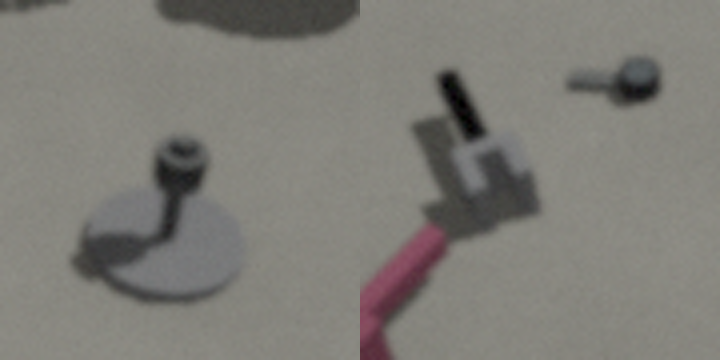

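Run:
```python
import numpy as np,cv2
import h
b=dict(np.load('t0.npz'));C=h.cloud(b);f=b['frame'].astype(int)
def reg(u0,u1,v0,v1,lo,hi):
    P=C[v0:v1,u0:u1].reshape(-1,3);m=(P[:,2]>lo)&(P[:,2]<hi);return P[m]
from scipy.optimize import least_squares
def circ(P,r=None):
    x0=np.append(np.median(P[:,:2],0),0)
# gauge A: silhouette by z> .03 ; largest cluster
m=np.zeros(C.shape[:2],np.uint8);m[200:285,355:412]=(C[200:285,355:412,2]>.04)
n,l,s,c=cv2.connectedComponentsWithStats(m);k=1+np.argmax(s[1:,4]);P=C[l==k]
print('A',len(P),cv2.minAreaRect((P[:,:2]*1000).astype(np.float32)))
# axis & extents at various x
for x in np.arange(.41,.55,.006):
    Q=P[abs(P[:,0]-x)<.003]
    if len(Q): print(round(x,3),len(Q),Q[:,1].min().round(4),Q[:,1].max().round(4),np.median(Q[:,2]).round(4))
# base
m=np.zeros(C.shape[:2],np.uint8);w=C[190:275,95:180];m[190:275,95:180]=(w[...,2]>.006)&(w[...,2]<.016)
n,l,s,c=cv2.connectedComponentsWithStats(m);k=1+np.argmax(s[1:,4])
Q=C[l==k][:,:2];print('base',len(Q),np.median(C[l==k][:,2]),cv2.minEnclosingCircle(Q.astype(np.float32)),cv2.minAreaRect(Q.astype(np.float32)))
w=C[215:250,100:150].reshape(-1,3);w=w[w[:,2]>.085]
print(np.histogram(w[:,2],bins=np.arange(.085,.125,.002)))
t=w[(w[:,2]>.096)&(w[:,2]<.109)];print('coltop',cv2.minAreaRect(t[:,:2].astype(np.float32)),cv2.minEnclosingCircle(t[:,:2].astype(np.float32)),np.median(t[:,2]))
t=w[w[:,2]>.1105];print('post',t.mean(0),cv2.minEnclosingCircle(t[:,:2].astype(np.float32)))
print(h.w2px(b,[.527,.27,.114]),h.w2px(b,[.527,.27,.104]),h.w2px(b,[.527,.27,.012]))
```

```text
A 617 ((483.88330078125, -185.29635620117188), (230.87718200683594, 118.0584945678711), 88.50927734375)
0.422 15 -0.2829 -0.2679 0.0463
0.428 18 -0.2832 -0.2673 0.0458
0.434 22 -0.2831 -0.268 0.0463
0.44 24 -0.2836 -0.2679 0.0471
0.446 24 -0.284 -0.2683 0.0458
0.452 22 -0.2839 -0.268 0.0478
0.458 20 -0.2841 -0.2682 0.0468
0.464 22 -0.2843 -0.2686 0.047
0.47 23 -0.285 -0.2687 0.0468
0.476 24 -0.2845 -0.2698 0.0472
0.482 24 -0.2848 -0.2696 0.0468
0.488 18 -0.2856 -0.2698 0.0468
0.494 22 -0.285 -0.2698 0.0475
0.5 51 -0.3004 -0.2549 0.049
0.506 66 -0.3011 -0.2549 0.049
0.512 45 -0.3005 -0.2556 0.0484
0.518 40 -0.3008 -0.2551 0.0488
0.524 37 -0.3011 -0.2559 0.0485
0.53 43 -0.3011 -0.0709 0.0494
0.536 43 -0.3021 -0.2551 0.048
0.542 14 -0.3014 -0.2565 0.0486
base 2181 0.011833942692925573 ((0.5267482995986938, 0.2691015601158142), 0.06662482023239136) ((0.5282735228538513, 0.2699366807937622), (0.12927968800067902, 0.12810154259204865), 86.03207397460938)
(array([ 4,  2,  7,  6, 11,  3, 10, 15, 42, 96, 84, 25, 12,  9, 20,  7,  0,
        0,  0]), array([0.085, 0.087, 0.089, 0.091, 0.093, 0.095, 0.097, 0.099, 0.101,
       0.103, 0.105, 0.107, 0.109, 0.111, 0.113, 0.115, 0.117, 0.119,
       0.121, 0.123]))
coltop ((0.5279539823532104, 0.2694231867790222), (0.040826618671417236, 0.0396789126098156), 26.04096794128418) ((0.5271731615066528, 0.27047303318977356), 0.021525338292121887) 0.10436616620548823
post [0.52785761 0.22554929 0.2488829 ] ((0.5267690420150757, 0.1034042239189148), 0.17445120215415955)
[120.4966543 232.5701254] [122.08865019 232.52502435] [135.42890133 232.14709665]
```

Left crop: the grey gauge at top(384,230) has its top at 49–50 mm, so it is the tall one. The gauge at (262,192) measures 34 mm, so it is the short one, and the pink one is excluded. Tall fork centre ≈ (.519, -.278), yaw ≈ -2°. The post is at (.5275, .270).

```bash
cat >> h.py <<'E'
from scipy.spatial.transform import Rotation as Ro
def Rdown(th):
    z=np.array([np.cos(th),np.sin(th),0]);x=np.array([0,0,-1.]);return np.stack([x,np.cross(z,x),z],1)
def plan(pos,th,s=None,flip=False):
    s=s or manip.get_state()
    w,x,y,z=s['ee_rot'];R=Ro.from_quat([x,y,z,w]).as_matrix()
    d=R.T@(np.array(pos)-s['position'])/.04
    r=Ro.from_matrix(R.T@Rdown(th)).as_rotvec()/np.radians(5)
    print('offset',d.round(3),'ang',r.round(2),'yaw now',np.degrees(np.arctan2(R[1,2],R[0,2])).round(2),'tilt',np.degrees(np.arccos(-R[2,0])).round(2))
def st():
    s=manip.get_state();w,x,y,z=s['ee_rot'];R=Ro.from_quat([x,y,z,w]).as_matrix()
    print('t',round(s['clock'],2),'p',s['position'].round(4),'yaw',np.degrees(np.arctan2(R[1,2],R[0,2])).round(2),'q',s['q'].round(3),'F',s['wrist_force'].round(2),'M',s['torque'].round(3),'g',round(s['grip_width'],4))
E
python3 - <<'E'
from h import *
st()
for a in(88,-92): plan([.4395,-.2757,.12],np.radians(a))
E
```

```text
t 0.8 p [0.2008 0.512  0.2393] yaw 68.58 q [ 0.982  0.381  1.297  0.     1.464 -0.215] F [-0.89  0.44 -0.4 ] M [0.004 0.039 0.019] g 0.0854
offset [  2.983 -12.746 -16.153] ang [-3.88 -0.   -0.  ] yaw now 68.58 tilt 0.0
offset [  2.983 -12.746 -16.153] ang [32.12 -0.    0.  ] yaw now 68.58 tilt 0.0
```

Emit:
apply_moves:
  increments:
    - {"offset": [0, -6.4, -8.1], "angular": [-1.9, 0, 0], "jaw": 1}
    - {"offset": [0, -6.4, -8.1], "angular": [-1.9, 0, 0], "jaw": 1}
    - {"offset": [0, -6.4, -8.1], "angular": [-1.9, 0, 0], "jaw": 1}
    - {"offset": [0, -6.4, -8.1], "angular": [-1.9, 0, 0], "jaw": 1}
    - {"offset": [0, -6.4, -8.1], "angular": [-1.9, 0, 0], "jaw": 1}

```text
clock: 1.3
position: [0.2731, 0.2726, 0.2395]
ee_rot: [0.549, -0.446, 0.549, 0.445]
wrist_force: [1.6, 0.6, -0.4]
grip_width: 0.0856
```

Run:
```python
from h import *
st()
plan([.4395,-.2757,.2393],np.radians(88))
```

```text
t 1.3 p [0.2731 0.2726 0.2395] yaw 78.13 q [ 0.475  0.088  1.7   -0.     1.353 -0.888] F [ 1.61  0.59 -0.38] M [ 0.016 -0.053  0.032] g 0.0856
offset [ 5.0000e-03 -6.8910e+00 -1.2558e+01] ang [-1.97  0.    0.01] yaw now 78.13 tilt 0.04
```

Emit:
apply_moves:
  increments:
    - {"offset": [0, -6.9, -12.55], "angular": [-1.97, 0, 0], "jaw": 1}
    - {"offset": [0, -6.9, -12.55], "angular": [-1.97, 0, 0], "jaw": 1}
    - {"offset": [0, -6.9, -12.55], "angular": [-1.97, 0, 0], "jaw": 1}
    - {"offset": [0, -6.9, -12.55], "angular": [-1.97, 0, 0], "jaw": 1}
    - {"offset": [0, -6.9, -12.55], "angular": [-1.97, 0, 0], "jaw": 1}

```text
clock: 1.8
position: [0.3428, 0.0444, 0.2398]
ee_rot: [0.509, -0.491, 0.509, 0.491]
wrist_force: [2.6, -0.7, 0.3]
grip_width: 0.0856
```

Run:
```python
from h import *
st()
plan([.4395,-.2757,.2393],np.radians(88))
```

```text
t 1.8 p [0.3428 0.0444 0.2398] yaw 87.93 q [-0.218  0.01   1.784  0.     1.347 -1.753] F [ 2.6  -0.67  0.33] M [ 0.026 -0.028  0.027] g 0.0856
offset [ 0.016 -2.705 -7.909] ang [-0.01 -0.    0.01] yaw now 87.93 tilt 0.07
```

Emit:
apply_moves:
  increments:
    - {"offset": [0, -2.7, -7.91], "angular": [0, 0, 0], "jaw": 0.6}
    - {"offset": [0, -2.7, -7.91], "angular": [0, 0, 0], "jaw": 0.6}
    - {"offset": [0, -2.7, -7.91], "angular": [0, 0, 0], "jaw": 0.6}
    - {"offset": [0, -2.7, -7.91], "angular": [0, 0, 0], "jaw": 0.6}
    - {"offset": [0, -2.7, -7.91], "angular": [0, 0, 0], "jaw": 0.6}

```text
clock: 2.3
position: [0.415, -0.1953, 0.2395]
ee_rot: [0.509, -0.491, 0.509, 0.491]
wrist_force: [0.3, 0.9, 0.7]
grip_width: 0.0511
```

Run:
```python
from h import *
st()
plan([.4395,-.2757,.2393],np.radians(88))
plan([.4395,-.2757,.06],np.radians(88))
```

```text
t 2.3 p [ 0.415  -0.1953  0.2395] yaw 87.89 q [-0.699  0.22   1.534  0.     1.387 -2.233] F [0.3  0.89 0.72] M [ 0.006  0.011 -0.018] g 0.0511
offset [ 0.006 -0.686 -1.986] ang [-0.02 -0.    0.01] yaw now 87.89 tilt 0.03
offset [ 4.489 -0.684 -1.985] ang [-0.02 -0.    0.01] yaw now 87.89 tilt 0.03
```

Emit:
apply_moves:
  increments:
    - {"offset": [0, -0.69, -1.99], "angular": [0, 0, 0], "jaw": 0.6}
    - {"offset": [0, -0.69, -1.99], "angular": [0, 0, 0], "jaw": 0.6}
    - {"offset": [3.4, -0.69, -1.99], "angular": [0, 0, 0], "jaw": 0.6}
    - {"offset": [3.4, -0.69, -1.99], "angular": [0, 0, 0], "jaw": 0.6}
    - {"offset": [3.4, -0.69, -1.99], "angular": [0, 0, 0], "jaw": 0.6}

```text
clock: 2.8
position: [0.4388, -0.2731, 0.1007]
ee_rot: [0.509, -0.49, 0.509, 0.492]
wrist_force: [0.9, -0.2, 0.2]
grip_width: 0.0511
```

Run:
```python
from h import *
st()
plan([.4395,-.2757,.025],np.radians(88))
a=shot('scene');b=shot('top')
c1=cv2.resize(a['frame'][170:270,150:270,::-1],None,fx=4,fy=4,interpolation=2);c2=cv2.resize(b['frame'][200:300,330:420,::-1],None,fx=4,fy=4,interpolation=2)
cv2.imwrite('pics/p1.png',c1);cv2.imwrite('pics/p1.png',np.hstack([c1[:400],c2[:400]])[:, :800])
```

```text
t 2.8 p [ 0.4388 -0.2731  0.1007] yaw 87.9 q [-0.786  0.473  1.595  0.     1.076 -2.32 ] F [ 0.87 -0.17  0.17] M [ 0.009 -0.02   0.009] g 0.0511
offset [ 1.893 -0.023 -0.067] ang [-0.02  0.02 -0.02] yaw now 87.9 tilt 0.14
```

View pics/p1.png

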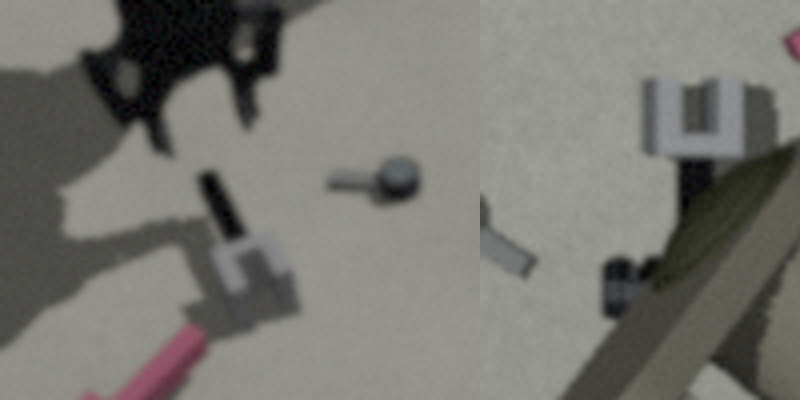

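The picture shows the open fingers straddling the black handle's rear at about (160,150)–(245,125) in the left crop, with the fork beyond. Descending.

Emit:
apply_moves:
  increments:
    - {"offset": [0.9, 0, 0], "angular": [0, 0, 0], "jaw": 0.6}
    - {"offset": [1.6, 0, 0], "angular": [0, 0, 0], "jaw": 0.6}
    - {"offset": [1.9, 0, 0], "angular": [0, 0, 0], "jaw": 0.6}
    - {"offset": [1.9, 0, 0], "angular": [0, 0, 0], "jaw": 0.6}
    - {"offset": [1.9, 0, 0], "angular": [0, 0, 0], "jaw": 0.5}

```text
clock: 3.4
position: [0.4404, -0.2743, 0.0291]
ee_rot: [0.509, -0.492, 0.509, 0.49]
wrist_force: [-0.1, 0.0, 0.6]
grip_width: 0.0424
```

Run:
```python
from h import *
st()
plan([.4395,-.2757,.025],np.radians(88))
```

```text
t 3.4 p [ 0.4404 -0.2743  0.0291] yaw 87.94 q [-0.785  0.583  1.664 -0.     0.892 -2.32 ] F [-0.12  0.04  0.56] M [-0.028 -0.    -0.006] g 0.0424
offset [ 0.102  0.021 -0.036] ang [-0.01 -0.02  0.02] yaw now 87.94 tilt 0.15
```

Emit:
apply_moves:
  increments:
    - {"offset": [0, 0, 0], "angular": [0, 0, 0], "jaw": 0.5}
    - {"offset": [0, 0, 0], "angular": [0, 0, 0], "jaw": 0.1}
    - {"offset": [0, 0, 0], "angular": [0, 0, 0], "jaw": 0}
    - {"offset": [0, 0, 0], "angular": [0, 0, 0], "jaw": 0}
    - {"offset": [0, 0, 0], "angular": [0, 0, 0], "jaw": 0}

```text
clock: 3.9
position: [0.4398, -0.2737, 0.0278]
ee_rot: [0.509, -0.491, 0.509, 0.491]
wrist_force: [0.3, 0.8, 3.4]
grip_width: 0.0148
```

Run:
```python
from h import *
st()
```

```text
t 3.9 p [ 0.4398 -0.2737  0.0278] yaw 87.94 q [-0.786  0.585  1.667  0.     0.89  -2.32 ] F [0.33 0.81 3.38] M [ 0.106 -0.223  0.069] g 0.0148
```

Emit:
apply_moves:
  increments:
    - {"offset": [-0.5, 0, 0], "angular": [0, 0, 0], "jaw": 0}
    - {"offset": [-1.2, 0, 0], "angular": [0, 0, 0], "jaw": 0}
    - {"offset": [-2.2, 0, 0], "angular": [0, 0, 0], "jaw": 0}
    - {"offset": [-3.2, 0, 0], "angular": [0, 0, 0], "jaw": 0}
    - {"offset": [-4.0, 0, 0], "angular": [0, 0, 0], "jaw": 0}

```text
clock: 4.4
position: [0.4394, -0.2735, 0.1893]
ee_rot: [0.509, -0.491, 0.509, 0.491]
wrist_force: [-0.2, -1.1, -0.8]
grip_width: 0.0151
```

Emit:
apply_moves:
  increments:
    - {"offset": [0, 0, 0], "angular": [0, 0, 0], "jaw": 0}

```text
clock: 4.5
position: [0.4406, -0.2745, 0.1912]
ee_rot: [0.509, -0.494, 0.509, 0.488]
wrist_force: [0.8, -0.7, -2.2]
grip_width: 0.0154
```

Run:
```python
from h import *
st()
a=shot('scene');b=shot('top')
c1=cv2.resize(a['frame'][150:250,140:260,::-1],None,fx=4,fy=4,interpolation=2);c2=cv2.resize(b['frame'][190:290,330:420,::-1],None,fx=4,fy=4,interpolation=2)
cv2.imwrite('pics/p2.png',np.hstack([c1[:400],c2[:400]])[:, :800])
plan([.40,.10,.19],np.radians(90))
plan([.40,.27,.19],np.radians(90))
```

```text
t 4.5 p [ 0.4406 -0.2745  0.1912] yaw 87.94 q [-0.785  0.366  1.469 -0.     1.299 -2.32 ] F [ 0.79 -0.73 -2.2 ] M [-0.007  0.158  0.042] g 0.0154
offset [-0.073  1.318  9.291] ang [-0.41  0.   -0.01] yaw now 87.93 tilt 0.04
offset [-0.071  1.471 13.538] ang [-0.41  0.   -0.01] yaw now 87.93 tilt 0.04
```

View pics/p2.png

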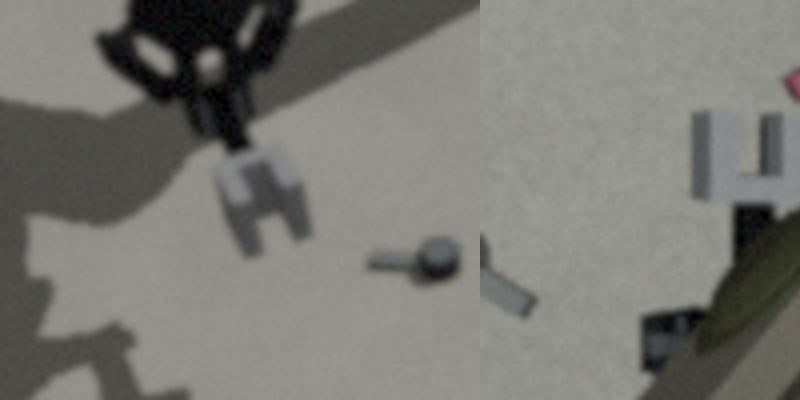

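Gauge is held level by the handle with its fork forward (left crop (260,190)). Carrying it to the stand.

Emit:
apply_moves:
  increments:
    - {"offset": [0, 1.85, 13.5], "angular": [-0.41, 0, 0], "jaw": 0}
    - {"offset": [0, 1.85, 13.5], "angular": [-0.41, 0, 0], "jaw": 0}
    - {"offset": [0, 1.85, 13.5], "angular": [-0.41, 0, 0], "jaw": 0}
    - {"offset": [0, 1.85, 13.5], "angular": [-0.41, 0, 0], "jaw": 0}
    - {"offset": [0, 1.85, 13.5], "angular": [-0.41, 0, 0], "jaw": 0}

```text
clock: 5.1
position: [0.4131, -0.0228, 0.1857]
ee_rot: [0.5, -0.499, 0.501, 0.501]
wrist_force: [0.5, 1.3, -0.6]
grip_width: 0.0149
```

Run:
```python
from h import *
st()
plan([.385,.27,.19],np.radians(90))
```

```text
t 5.1 p [ 0.4131 -0.0228  0.1857] yaw 89.94 q [-0.343  0.2    1.735  0.     1.21  -1.913] F [ 0.49  1.27 -0.63] M [0.072 0.052 0.008] g 0.0149
offset [-0.094  0.711  7.319] ang [-0.01  0.02 -0.04] yaw now 89.94 tilt 0.22
```

Emit:
apply_moves:
  increments:
    - {"offset": [-0.1, 0.71, 7.3], "angular": [0, 0, 0], "jaw": 0}
    - {"offset": [-0.1, 0.71, 7.3], "angular": [0, 0, 0], "jaw": 0}
    - {"offset": [-0.1, 0.71, 7.3], "angular": [0, 0, 0], "jaw": 0}
    - {"offset": [-0.1, 0.71, 7.3], "angular": [0, 0, 0], "jaw": 0}
    - {"offset": [-0.1, 0.71, 7.3], "angular": [0, 0, 0], "jaw": 0}

```text
clock: 5.6
position: [0.389, 0.2258, 0.1891]
ee_rot: [0.499, -0.499, 0.501, 0.501]
wrist_force: [2.0, 0.0, -0.9]
grip_width: 0.0151
```

Emit:
apply_moves:
  increments:
    - {"offset": [0, 0, 1.1], "angular": [0, 0, 0], "jaw": 0}
    - {"offset": [0, 0, 1.1], "angular": [0, 0, 0], "jaw": 0}
    - {"offset": [0, 0, 1.1], "angular": [0, 0, 0], "jaw": 0}

```text
clock: 5.9
position: [0.3895, 0.2683, 0.189]
ee_rot: [0.498, -0.5, 0.501, 0.501]
wrist_force: [0.4, 0.0, -1.2]
grip_width: 0.015
```

Run:
```python
from h import *
st()
plan([.385,.27,.060],np.radians(90))
b=shot('top');np.savez('t1.npz',**{k:np.array(b[k]) for k in('frame','range_z','mtx','rvec','tvec')})
a=shot('scene')
c1=cv2.resize(a['frame'][90:210,320:440,::-1],(400,400),interpolation=2);c2=cv2.resize(b['frame'][190:310,90:210,::-1],(400,400),interpolation=2)
cv2.imwrite('pics/p3.png',np.hstack([c1,c2]))
C=cloud(b)
for z in [0]:
    sub=C[180:330,90:200]
    g=b['frame'][180:330,90:200].astype(int).sum(2)
    m=(sub[...,0]<.54)&(sub[...,0]>.35)&(sub[...,2]>.1)&(sub[...,2]<.26)&(abs(sub[...,1]-.27)<.08)
    P=sub[m]
    for x in np.arange(.40,.52,.005):
        Q=P[abs(P[:,0]-x)<.0025]
        if len(Q): print(round(x,3),len(Q),Q[:,1].min().round(4),Q[:,1].max().round(4),np.median(Q[:,2]).round(4))
```

```text
t 5.9 p [0.3895 0.2683 0.189 ] yaw 90.1 q [ 0.352  0.296  1.586 -0.     1.264 -1.22 ] F [ 0.43  0.05 -1.22] M [-0.044  0.105 -0.001] g 0.015
offset [3.225 0.099 0.048] ang [ 0.02 -0.02 -0.04] yaw now 90.1 tilt 0.23
0.4 65 0.2178 0.2818 0.2354
0.405 54 0.2141 0.2755 0.2095
0.41 31 0.2545 0.2751 0.2073
0.415 34 0.2597 0.2759 0.2066
0.42 35 0.2605 0.2757 0.2065
0.425 30 0.2602 0.2753 0.2061
0.43 32 0.2602 0.2744 0.2072
0.435 35 0.2597 0.2747 0.2082
0.44 33 0.2604 0.2752 0.2065
0.445 28 0.2601 0.2753 0.2057
0.45 74 0.245 0.2905 0.2095
0.455 93 0.2451 0.2901 0.2094
0.46 96 0.2447 0.2903 0.2091
0.465 84 0.2441 0.2905 0.2024
0.47 88 0.2442 0.2915 0.2067
0.475 83 0.2449 0.2896 0.2036
0.48 89 0.2447 0.2913 0.206
0.485 83 0.2451 0.2908 0.2041
0.49 71 0.2447 0.2898 0.199
0.505 2 0.2668 0.2688 0.1027
0.51 23 0.2591 0.2811 0.1032
0.515 32 0.2526 0.2842 0.1042
```

View pics/p3.png

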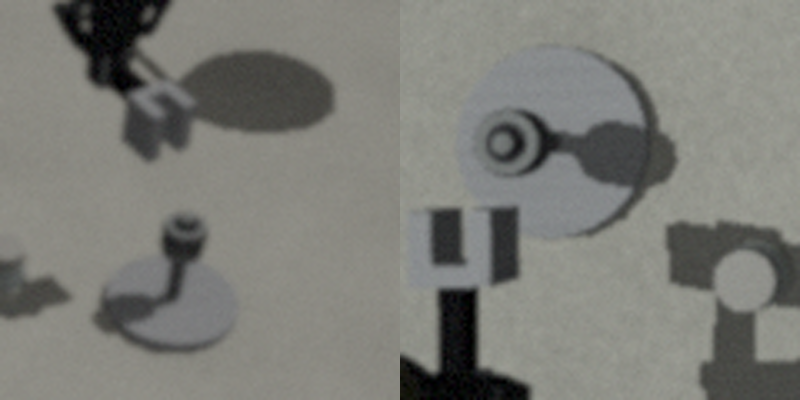

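Gauge in hand: the fork is parallel to x, its centre at TCP + 81 mm, and y ≈ TCP − 0.7 mm. Lowering behind the post.

Emit:
apply_moves:
  increments:
    - {"offset": [1, 0.1, 0.06], "angular": [0, 0, 0], "jaw": 0}
    - {"offset": [2, 0.1, 0.06], "angular": [0, 0, 0], "jaw": 0}
    - {"offset": [2.9, 0.1, 0.06], "angular": [0, 0, 0], "jaw": 0}
    - {"offset": [3.4, 0.1, 0.06], "angular": [0, 0, 0], "jaw": 0}
    - {"offset": [3.4, 0.1, 0.06], "angular": [0, 0, 0], "jaw": 0}

```text
clock: 6.5
position: [0.3854, 0.2686, 0.0526]
ee_rot: [0.499, -0.498, 0.503, 0.5]
wrist_force: [0.4, -0.2, -1.2]
grip_width: 0.015
```

Emit:
apply_moves:
  increments:
    - {"offset": [0, 0, 0], "angular": [0, 0, 0], "jaw": 0}

```text
clock: 6.6
position: [0.387, 0.2697, 0.0553]
ee_rot: [0.5, -0.5, 0.501, 0.5]
wrist_force: [0.3, 0.9, -1.6]
grip_width: 0.0151
```

Run:
```python
from h import *
st()
plan([.4465,.2707,.0445],np.radians(90))
```

```text
t 6.6 p [0.387  0.2697 0.0553] yaw 89.89 q [ 0.357  0.483  1.77  -0.     0.889 -1.212] F [ 0.34  0.85 -1.61] M [-0.003  0.103 -0.002] g 0.0151
offset [ 0.269 -1.487  0.029] ang [-0.02 -0.   -0.  ] yaw now 89.89 tilt 0.01
```

Emit:
apply_moves:
  increments:
    - {"offset": [0.22, 0, 0.02], "angular": [0, 0, 0], "jaw": 0}
    - {"offset": [0.22, 0, 0.02], "angular": [0, 0, 0], "jaw": 0}
    - {"offset": [0.22, 0, 0.02], "angular": [0, 0, 0], "jaw": 0}

```text
clock: 6.9
position: [0.3867, 0.2712, 0.0464]
ee_rot: [0.5, -0.5, 0.5, 0.5]
wrist_force: [-0.4, -0.5, -1.7]
grip_width: 0.0152
```

```bash
cat >> h.py <<'E'
def gz(b,x0,x1,y0,y1,z0,z1):
    C=cloud(b).reshape(-1,3);m=(C[:,0]>x0)&(C[:,0]<x1)&(C[:,1]>y0)&(C[:,1]<y1)&(C[:,2]>z0)&(C[:,2]<z1);return C[m]
E
python3 - <<'E'
from h import *
st()
b=shot('top')
P=gz(b,.43,.52,.23,.31,.05,.085);print('gauge top',len(P),np.median(P[:,2]),'y',np.percentile(P[P[:,0]>.45][:,1],[1,99]),'x',np.percentile(P[:,0],[1,99]))
Q=gz(b,.38,.505,.23,.31,.0,.025);print('base',np.median(gz(b,.55,.58,.25,.29,.0,.025)[:,2]))
for x in np.arange(.44,.50,.005):
    q=P[abs(P[:,0]-x)<.0025]
    if len(q):print(round(x,3),len(q),q[:,1].min(),q[:,1].max())
t=gz(b,.50,.56,.24,.30,.096,.109);print('coltop',cv2.minAreaRect(t[:,:2].astype(np.float32)*1000),np.median(t[:,2]))
E
```

```text
t 6.9 p [0.3867 0.2712 0.0464] yaw 89.98 q [ 0.36   0.499  1.777 -0.     0.865 -1.21 ] F [-0.37 -0.51 -1.74] M [-0.009  0.051  0.033] g 0.0152
gauge top 468 0.06679592779826715 y [0.24769579 0.29385596] x [0.430373   0.51140749]
base 0.0118613437971506
0.44 19 0.2629038181504819 0.2779216835392792
0.445 32 0.24905029155081237 0.2784611705650593
0.45 58 0.24709787924906168 0.29500660557026254
0.455 52 0.24819271354925168 0.2942136402888671
0.46 50 0.24798470450882262 0.2943100731159589
0.465 44 0.2474519509858868 0.29374439464857316
0.47 42 0.24813066645162582 0.29422343731654826
0.475 42 0.24776028707750505 0.2939720760095307
0.48 38 0.24761898926594175 0.293223927901076
0.485 43 0.24791418256730924 0.29355432874533255
0.49 7 0.28165120403446986 0.2931685410660473
coltop ((527.356201171875, 269.5793151855469), (39.64398956298828, 40.44015884399414), 26.834415435791016) 0.10423887655073404
```

Fork top is at 67 mm and the collar underside at about 72 mm. The gauge underside is at 17 mm, above the base at 12 mm. y is 1 mm high and needs 59 mm of advance.

Emit:
apply_moves:
  increments:
    - {"offset": [0, -0.3, -0.025], "angular": [0, 0, 0], "jaw": 0}
    - {"offset": [0, -0.7, -0.025], "angular": [0, 0, 0], "jaw": 0}
    - {"offset": [0, -1.1, -0.025], "angular": [0, 0, 0], "jaw": 0}
    - {"offset": [0, -1.4, -0.025], "angular": [0, 0, 0], "jaw": 0}
    - {"offset": [0, -1.47, -0.025], "angular": [0, 0, 0], "jaw": 0}

```text
clock: 7.45
position: [0.447, 0.2701, 0.0461]
ee_rot: [0.501, -0.5, 0.5, 0.5]
wrist_force: [0.3, 0.4, -0.7]
grip_width: 0.0147
```

Emit:
apply_moves:
  increments:
    - {"offset": [0, 0, 0], "angular": [0, 0, 0], "jaw": 0}
    - {"offset": [0, 0, 0], "angular": [0, 0, 0], "jaw": 0}

```text
clock: 7.65
position: [0.4447, 0.2701, 0.0459]
ee_rot: [0.5, -0.5, 0.5, 0.5]
wrist_force: [-0.2, 0.1, -1.2]
grip_width: 0.0152
```

Run:
```python
from h import *
st()
b=shot('top');a=shot('scene')
P=gz(b,.48,.56,.23,.31,.055,.085);print('gauge top',len(P),np.median(P[:,2]),'y',np.percentile(P[:,1],[2,98]),'x',np.percentile(P[:,0],[1,99]))
for x in np.arange(.475,.56,.005):
    q=P[abs(P[:,0]-x)<.0025]
    if len(q):print(round(x,3),len(q),q[:,1].min(),q[:,1].max())
t=gz(b,.50,.56,.24,.30,.096,.109);print('coltop',cv2.minAreaRect(t[:,:2].astype(np.float32)*1000),np.median(t[:,2]))
c1=cv2.resize(a['frame'][110:210,320:420,::-1],(400,400),interpolation=2);c2=cv2.resize(b['frame'][190:290,90:190,::-1],(400,400),interpolation=2)
cv2.imwrite('pics/p4.png',np.hstack([c1,c2]))
```

```text
t 7.65 p [0.4447 0.2701 0.0459] yaw 89.99 q [ 0.318  0.559  1.643  0.     0.94  -1.253] F [-0.2   0.07 -1.21] M [-0.04   0.102  0.011] g 0.0152
gauge top 261 0.0660655516402365 y [0.24669694 0.28865176] x [0.48094195 0.54445419]
0.48 10 0.26213763763337183 0.2779501062578041
0.485 24 0.2617965723944547 0.27715407976112494
0.49 17 0.2615340543332508 0.2779756142445321
0.495 17 0.2617146276568757 0.27734896135701126
0.5 24 0.2616318344132579 0.2773707269858293
0.505 35 0.24738667188376595 0.29331119607719697
0.51 27 0.24666208005156262 0.2930750723425152
0.515 19 0.24708327750489878 0.25956846646705484
0.52 14 0.24680557338387227 0.2543104585692
0.525 18 0.24627716249514117 0.25260033004218985
0.53 11 0.24701598237333067 0.2521152507904155
0.535 12 0.24632654032574813 0.2542972181584381
0.54 22 0.24653694941631316 0.2587648170022904
0.545 11 0.2466854639293167 0.26267294684680637
coltop ((527.83740234375, 269.5930480957031), (40.473304748535156, 39.69719314575195), 25.504865646362305) 0.10408230688124935
```

View pics/p4.png

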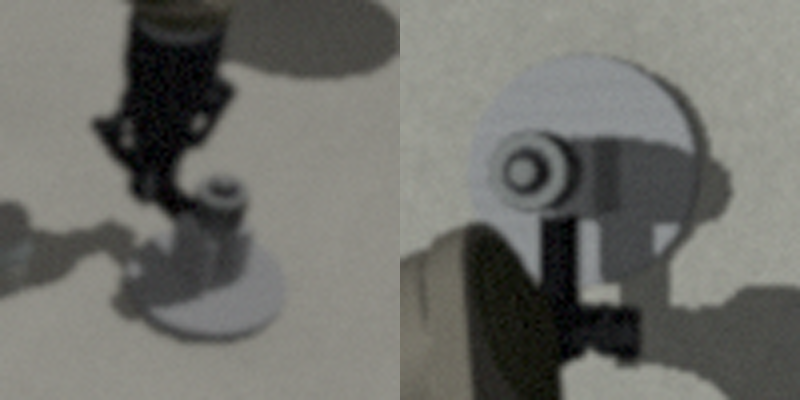

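Fork is around the post: the gauge is centred at y .270 and its front edge is at x ≈ .547, so the fork centre is on the axis. Lowering onto the base.

Emit:
apply_moves:
  increments:
    - {"offset": [0.04, 0, 0], "angular": [0, 0, 0], "jaw": 0}
    - {"offset": [0.07, 0, 0], "angular": [0, 0, 0], "jaw": 0}
    - {"offset": [0.09, 0, 0], "angular": [0, 0, 0], "jaw": 0}
    - {"offset": [0.09, 0, 0], "angular": [0, 0, 0], "jaw": 0}

```text
clock: 8.15
position: [0.4452, 0.2702, 0.0422]
ee_rot: [0.5, -0.5, 0.5, 0.5]
wrist_force: [0.4, 0.3, -1.2]
grip_width: 0.0151
```

Emit:
apply_moves:
  increments:
    - {"offset": [0.02, 0, 0], "angular": [0, 0, 0], "jaw": 0}
    - {"offset": [0.02, 0, 0], "angular": [0, 0, 0], "jaw": 0}

```text
clock: 8.35
position: [0.4453, 0.2702, 0.0415]
ee_rot: [0.5, -0.5, 0.5, 0.5]
wrist_force: [0.1, 0.9, -0.8]
grip_width: 0.015
```

Emit:
apply_moves:
  increments:
    - {"offset": [0.025, 0, 0], "angular": [0, 0, 0], "jaw": 0}
    - {"offset": [0.025, 0, 0], "angular": [0, 0, 0], "jaw": 0}

```text
clock: 8.55
position: [0.4453, 0.2702, 0.0405]
ee_rot: [0.5, -0.5, 0.5, 0.5]
wrist_force: [-0.2, 1.3, -1.7]
grip_width: 0.015
```

Emit:
apply_moves:
  increments:
    - {"offset": [0.025, 0, 0], "angular": [0, 0, 0], "jaw": 0}
    - {"offset": [0.025, 0, 0], "angular": [0, 0, 0], "jaw": 0}

```text
clock: 8.75
position: [0.4453, 0.2702, 0.0399]
ee_rot: [0.5, -0.5, 0.5, 0.5]
wrist_force: [-2.3, -0.4, 3.9]
grip_width: 0.015
```

Emit:
apply_moves:
  increments:
    - {"offset": [0, 0, 0], "angular": [0, 0, 0], "jaw": 0.3}
    - {"offset": [0, 0, 0], "angular": [0, 0, 0], "jaw": 0.5}
    - {"offset": [0, 0, 0], "angular": [0, 0, 0], "jaw": 0.5}
    - {"offset": [0, 0, 0], "angular": [0, 0, 0], "jaw": 0.5}

```text
clock: 9.15
position: [0.4454, 0.2702, 0.0396]
ee_rot: [0.5, -0.5, 0.5, 0.5]
wrist_force: [-0.2, 0.7, 0.4]
grip_width: 0.0427
```

Emit:
apply_moves:
  increments:
    - {"offset": [-0.5, 0, 0], "angular": [0, 0, 0], "jaw": 0.5}
    - {"offset": [-1.5, 0, 0], "angular": [0, 0, 0], "jaw": 0.6}
    - {"offset": [-2.5, 0, 0], "angular": [0, 0, 0], "jaw": 0.8}
    - {"offset": [-3.5, 0, 0], "angular": [0, 0, 0], "jaw": 0.9}
    - {"offset": [-3.5, 0, 0], "angular": [0, 0, 0], "jaw": 0.9}

```text
clock: 9.65
position: [0.4472, 0.2709, 0.1846]
ee_rot: [0.503, -0.502, 0.497, 0.498]
wrist_force: [0.4, -0.2, 0.2]
grip_width: 0.0768
```

Run:
```python
from h import *
st()
b=shot('top');a=shot('scene')
P=gz(b,.40,.56,.23,.31,.05,.085);print('gauge top',len(P),np.median(P[:,2]))
for x in np.arange(.40,.56,.005):
    q=P[abs(P[:,0]-x)<.0025]
    if len(q):print(round(x,3),len(q),q[:,1].min(),q[:,1].max(),np.median(q[:,2]))
t=gz(b,.50,.56,.24,.30,.096,.109);print('coltop',cv2.minAreaRect(t[:,:2].astype(np.float32)*1000),np.median(t[:,2]))
c1=cv2.resize(a['frame'][110:210,320:420,::-1],(400,400),interpolation=2);c2=cv2.resize(b['frame'][190:290,90:190,::-1],(400,400),interpolation=2)
cv2.imwrite('pics/p5.png',np.hstack([c1,c2]))
plan([.5276,.2697,.18],np.radians(90))
```

```text
t 9.65 p [0.4472 0.2709 0.1846] yaw 89.99 q [ 0.318  0.377  1.471  0.     1.283 -1.253] F [ 0.38 -0.24  0.16] M [-0.021 -0.021  0.056] g 0.0768
gauge top 384 0.06027639066697199
0.45 14 0.2623789183833779 0.27741786092299886 0.057954261854698264
0.455 24 0.2623875899644262 0.27660103864360785 0.0594854778230625
0.46 17 0.26246420440200924 0.27751550741582287 0.05862164247479921
0.465 18 0.2623844021092855 0.27791668339586056 0.058490749598301875
0.47 24 0.26159300945099995 0.2780801068017239 0.058840670317014725
0.475 15 0.262261505530287 0.2770243984368471 0.058990328850863055
0.48 18 0.2620581593720588 0.27662819805936834 0.06037893182443717
0.485 24 0.26226573329832514 0.2766175830289482 0.060103489154837715
0.49 16 0.26225041506801944 0.2768419300665022 0.05972177446701668
0.495 18 0.2612541828757005 0.2777717584060877 0.05820427620837793
0.5 24 0.26164360557112143 0.2766768588831523 0.0593031427746572
0.505 33 0.2474197250278171 0.2925632864046915 0.0615804413409993
0.51 29 0.24694365064902243 0.26839102211037563 0.061257401129418326
0.515 19 0.24753925097098092 0.2588955394687759 0.06160376142469677
0.52 14 0.2468867827533501 0.2558948480980789 0.06227933817380096
0.525 18 0.24719812617802356 0.254976704306567 0.06060573591330291
0.53 13 0.24633203208364307 0.25344472138449614 0.06297003804578064
0.535 13 0.24698355237903302 0.2564718224032441 0.0620074172584832
0.54 24 0.24686488156585334 0.26105652116923617 0.061942912958535226
0.545 9 0.24721738526818324 0.26091680113019294 0.062478255994882825
coltop ((527.8497924804688, 269.6877136230469), (39.941890716552734, 39.780818939208984), 24.61053466796875) 0.10461856509769035
offset [-2.000e-03 -2.058e+00 -1.100e-02] ang [-0.    0.    0.01] yaw now 89.98 tilt 0.07
```

View pics/p5.png

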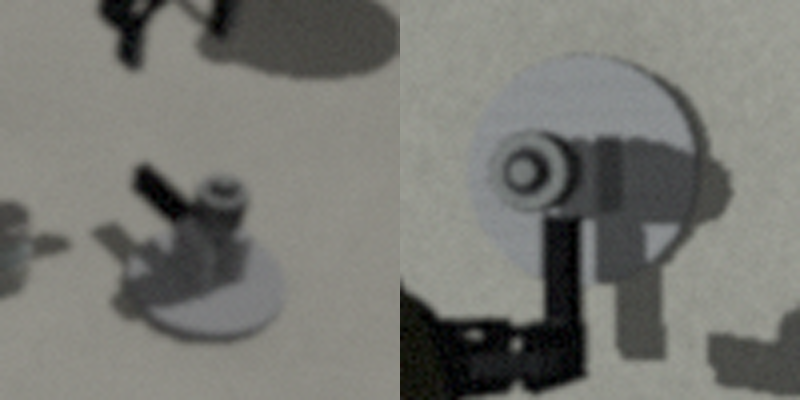

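Gauge stands alone on the base with its top at 61.5 mm, fork around the post. Moving to the collar.

Emit:
apply_moves:
  increments:
    - {"offset": [0, -1, -0.02], "angular": [0, 0, 0], "jaw": 0.9}
    - {"offset": [0, -2.05, -0.02], "angular": [0, 0, 0], "jaw": 0.9}
    - {"offset": [0, -2.05, -0.02], "angular": [0, 0, 0], "jaw": 0.9}
    - {"offset": [0, -2.05, -0.02], "angular": [0, 0, 0], "jaw": 0.9}

```text
clock: 10.15
position: [0.527, 0.269, 0.1773]
ee_rot: [0.499, -0.499, 0.501, 0.5]
wrist_force: [-0.7, 0.7, 0.5]
grip_width: 0.0766
```

Run:
```python
from h import *
st()
plan([.5277,.2697,.083],np.radians(90))
```

```text
t 10.15 p [0.527  0.269  0.1773] yaw 89.94 q [ 0.272  0.504  1.277  0.     1.365 -1.298] F [-0.72  0.7   0.47] M [-0.044  0.009 -0.046] g 0.0766
offset [ 2.357 -0.028  0.021] ang [-0.01 -0.01 -0.05] yaw now 89.94 tilt 0.23
```

Emit:
apply_moves:
  increments:
    - {"offset": [0.8, 0, 0], "angular": [0, 0, 0], "jaw": 0.9}
    - {"offset": [1.6, 0, 0], "angular": [0, 0, 0], "jaw": 0.9}
    - {"offset": [2.1, 0, 0], "angular": [0, 0, 0], "jaw": 0.9}
    - {"offset": [2.35, 0, 0], "angular": [0, 0, 0], "jaw": 0.9}
    - {"offset": [2.35, 0, 0], "angular": [0, 0, 0], "jaw": 0.9}

```text
clock: 10.65
position: [0.526, 0.2693, 0.0844]
ee_rot: [0.499, -0.499, 0.501, 0.501]
wrist_force: [-0.3, 0.6, 0.3]
grip_width: 0.077
```

Emit:
apply_moves:
  increments:
    - {"offset": [0, 0, 0], "angular": [0, 0, 0], "jaw": 0.9}
    - {"offset": [0, 0, 0], "angular": [0, 0, 0], "jaw": 0.9}

```text
clock: 10.85
position: [0.5277, 0.2695, 0.0868]
ee_rot: [0.501, -0.5, 0.499, 0.5]
wrist_force: [0.3, -1.0, -0.2]
grip_width: 0.0772
```

Run:
```python
from h import *
st()
plan([.5277,.2697,.083],np.radians(90))
a=shot('scene');b=shot('top')
c1=cv2.resize(a['frame'][110:210,320:420,::-1],(400,400),interpolation=2);c2=cv2.resize(b['frame'][190:290,90:190,::-1],(400,400),interpolation=2)
cv2.imwrite('pics/p6.png',np.hstack([c1,c2]))
```

```text
t 10.85 p [0.5277 0.2695 0.0868] yaw 89.99 q [ 0.273  0.598  1.395 -0.     1.147 -1.298] F [ 0.27 -1.01 -0.16] M [0.012 0.004 0.007] g 0.0772
offset [ 0.095 -0.001  0.004] ang [-0.    0.01  0.02] yaw now 89.99 tilt 0.12
```

View pics/p6.png

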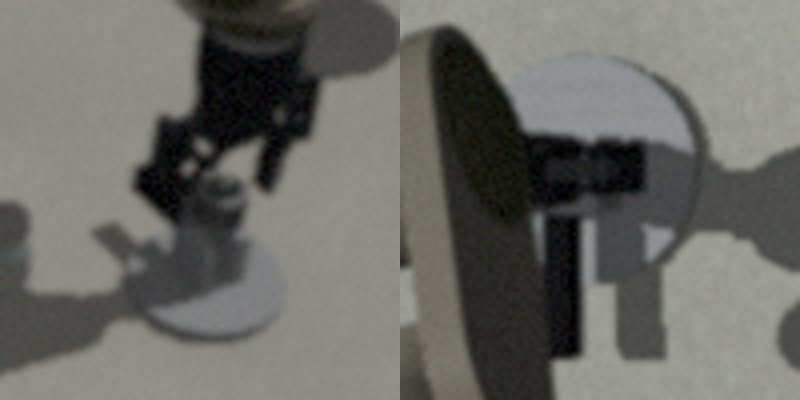

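Fingers straddle the collar with a pad either side (left crop (170,200) and (265,180)). Lowering 3 mm and closing.

Emit:
apply_moves:
  increments:
    - {"offset": [0.08, 0, 0], "angular": [0, 0, 0], "jaw": 0.9}
    - {"offset": [0.08, 0, 0], "angular": [0, 0, 0], "jaw": 0.55}
    - {"offset": [0.08, 0, 0], "angular": [0, 0, 0], "jaw": 0.55}
    - {"offset": [0.08, 0, 0], "angular": [0, 0, 0], "jaw": 0.55}
    - {"offset": [0.08, 0, 0], "angular": [0, 0, 0], "jaw": 0.55}

```text
clock: 11.45
position: [0.5273, 0.2694, 0.0824]
ee_rot: [0.5, -0.5, 0.5, 0.5]
wrist_force: [0.9, -0.2, 0.5]
grip_width: 0.0469
```

Emit:
apply_moves:
  increments:
    - {"offset": [0, 0, 0], "angular": [0, 0, 0], "jaw": 0.2}
    - {"offset": [0, 0, 0], "angular": [0, 0, 0], "jaw": 0.2}
    - {"offset": [0, 0, 0], "angular": [0, 0, 0], "jaw": 0.2}

```text
clock: 11.75
position: [0.5273, 0.2697, 0.0828]
ee_rot: [0.5, -0.5, 0.5, 0.5]
wrist_force: [-1.6, 2.5, 4.1]
grip_width: 0.0385
```

Run:
```python
from h import *
st()
```

```text
t 11.75 p [0.5273 0.2697 0.0828] yaw 89.98 q [ 2.730e-01  6.030e-01  1.399e+00  1.000e-03  1.139e+00 -1.298e+00] F [-1.6   2.52  4.05] M [0.467 0.232 0.018] g 0.0385
```

Emit:
apply_moves:
  increments:
    - {"offset": [0.0104, 0, 0], "angular": [1, 0, 0], "jaw": 0.2}
    - {"offset": [0.0208, 0, 0], "angular": [2, 0, 0], "jaw": 0.2}
    - {"offset": [0.0312, 0, 0], "angular": [3, 0, 0], "jaw": 0.2}
    - {"offset": [0.0416, 0, 0], "angular": [4, 0, 0], "jaw": 0.2}
    - {"offset": [0.052, 0, 0], "angular": [5, 0, 0], "jaw": 0.2}

```text
clock: 12.25
position: [0.5273, 0.2696, 0.0807]
ee_rot: [0.597, -0.379, 0.597, 0.379]
wrist_force: [-1.9, 1.9, 4.3]
grip_width: 0.0385
```

Run:
```python
from h import *
st()
b=shot('top')
t=gz(b,.50,.56,.24,.30,.09,.109);print('coltop',len(t),np.median(t[:,2]))
```

```text
t 12.25 p [0.5273 0.2696 0.0807] yaw 64.8 q [ 0.273  0.606  1.401  0.     1.134 -0.858] F [-1.91  1.88  4.3 ] M [0.371 0.266 0.106] g 0.0385
coltop 53 0.09962841051474418
```

Emit:
apply_moves:
  increments:
    - {"offset": [0.0146, 0, 0], "angular": [1.4, 0, 0], "jaw": 0.2}
    - {"offset": [0.0292, 0, 0], "angular": [2.8, 0, 0], "jaw": 0.2}
    - {"offset": [0.0438, 0, 0], "angular": [4.2, 0, 0], "jaw": 0.2}
    - {"offset": [0.0584, 0, 0], "angular": [5.6, 0, 0], "jaw": 0.2}
    - {"offset": [0.073, 0, 0], "angular": [7, 0, 0], "jaw": 0.2}

```text
clock: 12.8
position: [0.5272, 0.2695, 0.0778]
ee_rot: [0.684, -0.181, 0.683, 0.182]
wrist_force: [-2.1, 1.2, 6.3]
grip_width: 0.0385
```

Run:
```python
from h import *
for i in range(4):
    st();b=shot('top')
t=gz(b,.50,.56,.24,.30,.085,.105);print('coltop',len(t),np.median(t[:,2]))
P=gz(b,.46,.50,.24,.3,.05,.085);print('handle',P[:,1].min(),P[:,1].max(),np.median(P[:,2]))
```

```text
t 12.8 p [0.5272 0.2695 0.0778] yaw 29.74 q [ 0.273  0.609  1.404  0.     1.128 -0.246] F [-2.06  1.2   6.31] M [0.258 0.428 0.127] g 0.0385
t 12.85 p [0.5272 0.2695 0.0777] yaw 29.36 q [ 0.273  0.609  1.404  0.     1.128 -0.24 ] F [-1.57  1.15  4.59] M [ 0.301  0.331 -0.168] g 0.0385
t 12.9 p [0.5272 0.2695 0.0778] yaw 29.8 q [ 0.273  0.609  1.404  0.     1.128 -0.248] F [-2.83  1.89  5.63] M [ 0.276  0.384 -0.187] g 0.0381
t 12.95 p [0.5273 0.2695 0.0778] yaw 29.94 q [ 0.273  0.609  1.404  0.     1.128 -0.25 ] F [-2.33  2.19  5.07] M [ 0.277  0.327 -0.171] g 0.0384
coltop 135 0.09875541456581863
handle 0.26222891110296886 0.272180651489489 0.05864644070915217
```

Emit:
apply_moves:
  increments:
    - {"offset": [0.0125, 0, 0], "angular": [1.2, 0, 0], "jaw": 0.2}
    - {"offset": [0.025, 0, 0], "angular": [2.4, 0, 0], "jaw": 0.2}
    - {"offset": [0.0375, 0, 0], "angular": [3.6, 0, 0], "jaw": 0.2}
    - {"offset": [0.05, 0, 0], "angular": [4.8, 0, 0], "jaw": 0.2}
    - {"offset": [0.0625, 0, 0], "angular": [6, 0, 0], "jaw": 0.2}

```text
clock: 13.5
position: [0.5271, 0.2695, 0.0753]
ee_rot: [0.707, 0.001, 0.707, -0.001]
wrist_force: [-1.7, 1.9, 5.6]
grip_width: 0.0386
```

Run:
```python
from h import *
st()
```

```text
t 13.5 p [0.5271 0.2695 0.0753] yaw -0.22 q [0.273 0.612 1.407 0.    1.123 0.277] F [-1.74  1.89  5.62] M [0.272 0.438 0.174] g 0.0386
```

Emit:
apply_moves:
  increments:
    - {"offset": [0.0052, 0, 0], "angular": [0.5, 0, 0], "jaw": 0.2}
    - {"offset": [0.0104, 0, 0], "angular": [1.0, 0, 0], "jaw": 0.2}
    - {"offset": [0.0156, 0, 0], "angular": [1.5, 0, 0], "jaw": 0.2}

```text
clock: 13.8
position: [0.5271, 0.2695, 0.0747]
ee_rot: [0.706, 0.047, 0.706, -0.047]
wrist_force: [-2.6, 2.3, 6.3]
grip_width: 0.0385
```

Run:
```python
from h import *
st()
```

```text
t 13.8 p [0.5271 0.2695 0.0747] yaw -7.58 q [0.273 0.613 1.407 0.    1.121 0.405] F [-2.62  2.25  6.27] M [0.225 0.417 0.079] g 0.0385
```

Emit:
apply_moves:
  increments:
    - {"offset": [0.0052, 0, 0], "angular": [0.5, 0, 0], "jaw": 0.2}
    - {"offset": [0.0104, 0, 0], "angular": [1.0, 0, 0], "jaw": 0.2}
    - {"offset": [0.0156, 0, 0], "angular": [1.5, 0, 0], "jaw": 0.2}

```text
clock: 14.1
position: [0.5271, 0.2695, 0.074]
ee_rot: [0.701, 0.093, 0.701, -0.093]
wrist_force: [-3.5, 1.3, 6.1]
grip_width: 0.0384
```

Run:
```python
from h import *
st();b=shot('top');st()
t=gz(b,.50,.56,.24,.30,.085,.105);print('coltop',len(t),np.median(t[:,2]))
```

```text
t 14.1 p [0.5271 0.2695 0.074 ] yaw -15.08 q [0.273 0.614 1.408 0.    1.12  0.536] F [-3.46  1.34  6.13] M [0.26  0.526 0.066] g 0.0384
t 14.15 p [0.527  0.2695 0.074 ] yaw -15.21 q [0.273 0.614 1.408 0.    1.12  0.538] F [-2.84  1.43  5.27] M [ 0.271  0.466 -0.001] g 0.0387
coltop 139 0.09501584090922892
```

```bash
cat >> h.py <<'E'
def ef(top=True):
    s=manip.get_state();w,x,y,z=s['ee_rot'];R=Ro.from_quat([x,y,z,w]).as_matrix()
    print('t',round(s['clock'],2),'yaw',np.degrees(np.arctan2(R[1,2],R[0,2])).round(2),'z',s['position'][2].round(4),'F',s['wrist_force'].round(1),'M',s['torque'].round(3),'eff',s['effort'].round(3))
    if top:
        b=shot('top');t=gz(b,.50,.56,.24,.30,.085,.105);t=t[abs(t[:,2]-np.median(t[:,2]))<.003];print('coltop',len(t),np.mean(t[:,2]).round(5),np.median(t[:,2]).round(5))
        P=gz(b,.46,.50,.24,.3,.05,.085);print('handle',len(P),P[:,1].min(),P[:,1].max(),np.median(P[:,2]))
        s=manip.get_state();print('after M',s['torque'].round(3),'eff6',s['effort'][5].round(3),'Fz',s['wrist_force'][2].round(2))
E
python3 -c "
from h import *
ef()"
```

```text
t 14.15 yaw -15.21 z 0.074 F [-2.8  1.4  5.3] M [ 0.271  0.466 -0.001] eff [ -1.71  -48.802 -18.104  -0.509  -0.592  -0.057]
coltop 96 0.09509 0.09525
handle 132 0.26150442017110226 0.2755117748135268 0.05886326964662096
after M [ 0.252  0.517 -0.154] eff6 0.218 Fz 4.63
```

Emit:
apply_moves:
  increments:
    - {"offset": [0.0052, 0, 0], "angular": [0.5, 0, 0], "jaw": 0.2}
    - {"offset": [0.0104, 0, 0], "angular": [1.0, 0, 0], "jaw": 0.2}

```text
clock: 14.4
position: [0.527, 0.2695, 0.0736]
ee_rot: [0.696, 0.123, 0.696, -0.123]
wrist_force: [-2.9, 2.0, 6.6]
grip_width: 0.0386
```

```bash
python3 -c "
from h import *
ef()"
```

```text
t 14.4 yaw -20.07 z 0.0736 F [-2.9  2.   6.6] M [0.331 0.502 0.133] eff [ -1.834 -48.823 -18.131  -0.496  -0.609  -0.489]
coltop 81 0.0948 0.09493
handle 129 0.26132061255153166 0.2756062157792528 0.05903983847979547
after M [ 0.306  0.54  -0.   ] eff6 -0.062 Fz 6.39
```

Emit:
apply_moves:
  increments:
    - {"offset": [0.0052, 0, 0], "angular": [0.5, 0, 0], "jaw": 0.2}
    - {"offset": [0.0104, 0, 0], "angular": [1.0, 0, 0], "jaw": 0.2}

```text
clock: 14.65
position: [0.527, 0.2695, 0.0732]
ee_rot: [0.69, 0.153, 0.69, -0.153]
wrist_force: [-2.9, 1.2, 5.9]
grip_width: 0.0381
```

```bash
python3 -c "
from h import *
ef()"
```

```text
t 14.65 yaw -25.07 z 0.0732 F [-2.9  1.2  5.9] M [0.276 0.505 0.155] eff [ -1.872 -48.811 -18.138  -0.509  -0.624  -0.485]
coltop 73 0.0947 0.09467
handle 130 0.26149563833255035 0.2752940155914383 0.058908460317979895
after M [0.294 0.452 0.003] eff6 -0.062 Fz 5.6
```

Emit:
apply_moves:
  increments:
    - {"offset": [0.0052, 0, 0], "angular": [0.5, 0, 0], "jaw": 0.2}
    - {"offset": [0.0104, 0, 0], "angular": [1.0, 0, 0], "jaw": 0.2}

```text
clock: 14.9
position: [0.527, 0.2695, 0.0728]
ee_rot: [0.683, 0.183, 0.683, -0.183]
wrist_force: [-3.3, 1.8, 6.4]
grip_width: 0.0383
```

```bash
python3 -c "
from h import *
ef()"
```

```text
t 14.9 yaw -30.07 z 0.0728 F [-3.3  1.8  6.4] M [0.272 0.55  0.155] eff [ -1.918 -48.802 -18.143  -0.525  -0.637  -0.485]
coltop 72 0.09442 0.09452
handle 125 0.2617636640272745 0.2756211751136708 0.0585624974265886
after M [ 0.286  0.478 -0.026] eff6 -0.062 Fz 6.32
```

Joint-6 effort in this fixed move pattern is very repeatable (−0.485), so it will show the contact torque. Continuing in identical 5° steps.

Emit:
apply_moves:
  increments:
    - {"offset": [0.0052, 0, 0], "angular": [0.5, 0, 0], "jaw": 0.2}
    - {"offset": [0.0104, 0, 0], "angular": [1.0, 0, 0], "jaw": 0.2}

```text
clock: 15.15
position: [0.527, 0.2695, 0.0724]
ee_rot: [0.674, 0.213, 0.674, -0.213]
wrist_force: [-3.0, 1.7, 6.3]
grip_width: 0.0385
```

```bash
python3 -c "
from h import *
ef()"
```

```text
t 15.15 yaw -35.07 z 0.0724 F [-3.   1.7  6.3] M [0.359 0.506 0.114] eff [ -1.969 -48.795 -18.145  -0.541  -0.649  -0.485]
coltop 63 0.09348 0.09327
handle 125 0.26150448534800924 0.2758472173639944 0.058749422342577295
after M [ 0.286  0.514 -0.018] eff6 -0.072 Fz 6.72
```

Emit:
apply_moves:
  increments:
    - {"offset": [0.0052, 0, 0], "angular": [0.5, 0, 0], "jaw": 0.2}
    - {"offset": [0.0104, 0, 0], "angular": [1.0, 0, 0], "jaw": 0.2}

```text
clock: 15.4
position: [0.527, 0.2695, 0.0719]
ee_rot: [0.664, 0.242, 0.664, -0.242]
wrist_force: [-3.4, 1.7, 6.0]
grip_width: 0.0388
```

```bash
python3 -c "
from h import *
ef()"
```

```text
t 15.4 yaw -40.07 z 0.0719 F [-3.4  1.7  6. ] M [0.363 0.555 0.101] eff [ -2.038 -48.721 -18.133  -0.558  -0.67   -0.478]
coltop 62 0.09366 0.09366
handle 124 0.26114892235926745 0.2755956578922544 0.0589286331343926
after M [ 0.315  0.577 -0.016] eff6 -0.063 Fz 6.05
```

Emit:
apply_moves:
  increments:
    - {"offset": [0.0052, 0, 0], "angular": [0.5, 0, 0], "jaw": 0.2}
    - {"offset": [0.0104, 0, 0], "angular": [1.0, 0, 0], "jaw": 0.2}

```text
clock: 15.65
position: [0.5269, 0.2695, 0.0716]
ee_rot: [0.653, 0.271, 0.653, -0.271]
wrist_force: [-5.0, 2.4, 6.8]
grip_width: 0.0385
```

```bash
python3 -c "
from h import *
ef()"
```

```text
t 15.65 yaw -45.06 z 0.0716 F [-5.   2.4  6.8] M [0.313 0.646 0.225] eff [ -2.192 -48.35  -18.05   -0.522  -0.731  -0.371]
coltop 58 0.09307 0.09324
handle 122 0.2617095877801199 0.27534954948227636 0.0588735879358742
after M [0.299 0.57  0.05 ] eff6 0.004 Fz 6.9
```

Effort jumped (−0.485 → −0.478 → −0.371) and the moment rose to 0.225, so contact began about 5–7° ago, which means a nip of roughly 8–11 N. Letting go.

Emit:
apply_moves:
  increments:
    - {"offset": [0, 0, 0], "angular": [0, 0, 0], "jaw": 0.6}
    - {"offset": [0, 0, 0], "angular": [0, 0, 0], "jaw": 0.8}
    - {"offset": [0, 0, 0], "angular": [0, 0, 0], "jaw": 0.8}
    - {"offset": [0, 0, 0], "angular": [0, 0, 0], "jaw": 0.8}
    - {"offset": [0, 0, 0], "angular": [0, 0, 0], "jaw": 0.8}

```text
clock: 16.2
position: [0.5274, 0.2693, 0.0711]
ee_rot: [0.653, 0.271, 0.653, -0.271]
wrist_force: [-0.2, 0.3, -0.5]
grip_width: 0.0684
```

```bash
python3 -c "
from h import *
st();ef()"
```

```text
t 16.2 p [0.5274 0.2693 0.0711] yaw -45.01 q [ 0.272  0.618  1.41  -0.     1.113  1.058] F [-0.22  0.3  -0.47] M [-0.008 -0.041  0.039] g 0.0684
t 16.2 yaw -45.01 z 0.0711 F [-0.2  0.3 -0.5] M [-0.008 -0.041  0.039] eff [-1.4000e-02 -5.2238e+01 -1.8442e+01 -3.0000e-03 -0.0000e+00 -3.0000e-03]
coltop 61 0.09277 0.09285
handle 120 0.26134501123503334 0.2750057443832212 0.05864557020834824
after M [-0.058  0.008  0.011] eff6 -0.002 Fz -0.16
```

Emit:
apply_moves:
  increments:
    - {"offset": [-0.6, 0, 0], "angular": [0, 0, 0], "jaw": 0.8}
    - {"offset": [-1.6, 0, 0], "angular": [0, 0, 0], "jaw": 0.8}
    - {"offset": [-2.8, 0, 0], "angular": [0, 0, 0], "jaw": 0.8}
    - {"offset": [-2.8, 0, 0], "angular": [-1.7, 0, 0], "jaw": 0.7}
    - {"offset": [-2.8, 0, 0], "angular": [-3.4, 0, 0], "jaw": 0.6}

```text
clock: 16.75
position: [0.5277, 0.2695, 0.1848]
ee_rot: [0.688, 0.17, 0.686, -0.169]
wrist_force: [0.4, 0.2, -0.8]
grip_width: 0.0512
```

Run:
```python
from h import *
st()
plan([.4453,.2702,.183],np.radians(90))
b=shot('top');a=shot('scene')
t=gz(b,.50,.56,.24,.30,.088,.099);print('coltop',len(t),np.median(t[:,2]),cv2.minAreaRect(t[:,:2].astype(np.float32)*1000))
P=gz(b,.41,.56,.23,.31,.05,.075)
for x in np.arange(.41,.56,.005):
    q=P[abs(P[:,0]-x)<.0025]
    if len(q):print(round(x,3),len(q),q[:,1].min().round(4),q[:,1].max().round(4),np.median(q[:,2]).round(4))
c1=cv2.resize(a['frame'][110:210,320:420,::-1],(400,400),interpolation=2);c2=cv2.resize(b['frame'][190:290,90:190,::-1],(400,400),interpolation=2)
cv2.imwrite('pics/p7.png',np.hstack([c1,c2]))
```

```text
t 16.75 p [0.5277 0.2695 0.1848] yaw -27.67 q [ 0.273  0.496  1.268 -0.     1.375  0.755] F [ 0.39  0.19 -0.76] M [-0.029 -0.042 -0.003] g 0.0512
offset [ 0.038 -0.94  -1.833] ang [-2.353e+01  4.000e-02  1.000e-02] yaw now -27.67 tilt 0.19
coltop 257 0.0932335592202527 ((527.9139404296875, 270.0118408203125), (40.32855224609375, 40.46403884887695), 10.873122215270996)
0.425 4 0.2638 0.2762 0.057
0.43 21 0.2629 0.278 0.0588
0.435 18 0.2624 0.2793 0.0586
0.44 21 0.2636 0.2779 0.0586
0.445 20 0.2623 0.278 0.0586
0.45 18 0.2622 0.2775 0.0583
0.455 22 0.2622 0.2778 0.059
0.46 18 0.2627 0.2773 0.0589
0.465 17 0.2621 0.277 0.0582
0.47 26 0.2624 0.2777 0.0589
0.475 16 0.2628 0.2777 0.0594
0.48 19 0.2619 0.2781 0.0577
0.485 21 0.2629 0.2771 0.0577
0.49 16 0.2623 0.276 0.0591
0.495 17 0.2624 0.2766 0.0591
0.5 23 0.2624 0.2771 0.0601
0.505 35 0.2472 0.293 0.0611
0.51 29 0.2472 0.2925 0.0608
0.515 13 0.247 0.2562 0.0609
0.52 11 0.2473 0.2529 0.0607
0.525 14 0.2467 0.2519 0.0618
0.53 8 0.2467 0.2518 0.0618
0.535 11 0.2464 0.2534 0.0598
0.54 21 0.2464 0.2575 0.0611
0.545 9 0.2464 0.2643 0.061
```

View pics/p7.png

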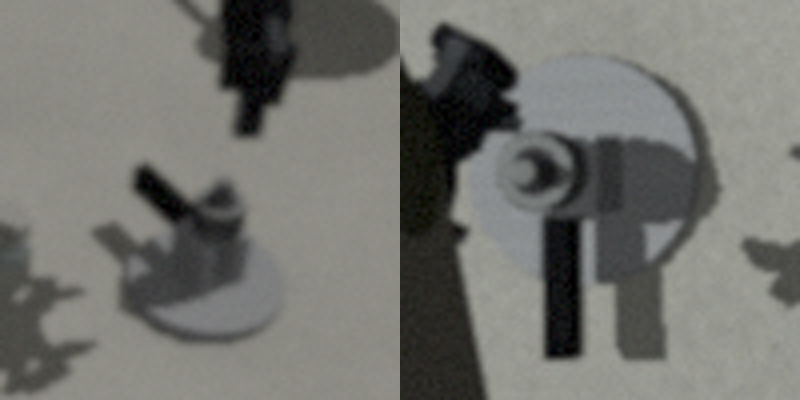

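Collar sits on the gauge (left crop (225,205)), gauge unmoved, robot clear. Turning back to grip the handle.

Emit:
apply_moves:
  increments:
    - {"offset": [0, -0.94, -1.84], "angular": [-8.5, 0, 0], "jaw": 0.5}
    - {"offset": [0, -0.94, -1.84], "angular": [-8.5, 0, 0], "jaw": 0.5}
    - {"offset": [0, -0.94, -1.84], "angular": [-8.5, 0, 0], "jaw": 0.5}
    - {"offset": [0, -0.94, -1.84], "angular": [-8.5, 0, 0], "jaw": 0.5}
    - {"offset": [0, -0.94, -1.84], "angular": [-8.5, 0, 0], "jaw": 0.5}

```text
clock: 17.35
position: [0.4444, 0.2708, 0.1831]
ee_rot: [0.701, -0.09, 0.701, 0.09]
wrist_force: [-0.3, -0.2, -0.5]
grip_width: 0.0425
```

Emit:
apply_moves:
  increments:
    - {"offset": [0, 0, 0], "angular": [-8.4, 0, 0], "jaw": 0.5}
    - {"offset": [0, 0, 0], "angular": [-8.4, 0, 0], "jaw": 0.5}
    - {"offset": [0, 0, 0], "angular": [-8.4, 0, 0], "jaw": 0.5}
    - {"offset": [0, 0, 0], "angular": [-8.4, 0, 0], "jaw": 0.5}
    - {"offset": [0, 0, 0], "angular": [-8.4, 0, 0], "jaw": 0.5}

```text
clock: 17.85
position: [0.4446, 0.2707, 0.1829]
ee_rot: [0.622, -0.335, 0.623, 0.335]
wrist_force: [-0.5, -1.1, -0.3]
grip_width: 0.0427
```

Emit:
apply_moves:
  increments:
    - {"offset": [0, 0, 0], "angular": [-6.6, 0, 0], "jaw": 0.5}
    - {"offset": [0, 0, 0], "angular": [-6.6, 0, 0], "jaw": 0.5}
    - {"offset": [0, 0, 0], "angular": [-6.6, 0, 0], "jaw": 0.5}
    - {"offset": [0, 0, 0], "angular": [-6.6, 0, 0], "jaw": 0.5}
    - {"offset": [0, 0, 0], "angular": [-6.6, 0, 0], "jaw": 0.5}

```text
clock: 18.35
position: [0.4446, 0.2707, 0.1829]
ee_rot: [0.503, -0.497, 0.503, 0.497]
wrist_force: [0.3, 0.0, 0.1]
grip_width: 0.0429
```

Run:
```python
from h import *
st()
plan([.4453,.2702,.0400],np.radians(90))
```

```text
t 18.35 p [0.4446 0.2707 0.1829] yaw 89.33 q [ 0.319  0.379  1.473 -0.     1.289 -1.24 ] F [0.34 0.   0.12] M [ 0.043 -0.035  0.024] g 0.0429
offset [ 3.572 -0.02  -0.011] ang [-0.13 -0.   -0.01] yaw now 89.33 tilt 0.03
```

Emit:
apply_moves:
  increments:
    - {"offset": [1.2, -0.02, -0.01], "angular": [-0.13, 0, 0], "jaw": 0.5}
    - {"offset": [2.3, -0.02, -0.01], "angular": [-0.13, 0, 0], "jaw": 0.5}
    - {"offset": [3.1, -0.02, -0.01], "angular": [-0.13, 0, 0], "jaw": 0.5}
    - {"offset": [3.54, -0.02, -0.01], "angular": [-0.13, 0, 0], "jaw": 0.5}
    - {"offset": [3.54, -0.02, -0.01], "angular": [-0.13, 0, 0], "jaw": 0.5}

```text
clock: 18.85
position: [0.4443, 0.2699, 0.0394]
ee_rot: [0.499, -0.498, 0.502, 0.5]
wrist_force: [0.5, 0.1, 0.7]
grip_width: 0.0426
```

Emit:
apply_moves:
  increments:
    - {"offset": [0, 0, 0], "angular": [0, 0, 0], "jaw": 0.5}
    - {"offset": [0, 0, 0], "angular": [0, 0, 0], "jaw": 0.5}
    - {"offset": [0, 0, 0], "angular": [0, 0, 0], "jaw": 0.5}

```text
clock: 19.15
position: [0.446, 0.2705, 0.0427]
ee_rot: [-0.5, 0.501, -0.499, -0.5]
wrist_force: [0.9, 0.2, 0.5]
grip_width: 0.0424
```

Run:
```python
from h import *
st()
plan([.4453,.2700,.0400],np.radians(90))
```

```text
t 19.15 p [0.446  0.2705 0.0427] yaw 90.07 q [ 0.318  0.564  1.645  0.     0.93  -1.254] F [0.89 0.2  0.5 ] M [-0.023 -0.012 -0.024] g 0.0424
offset [ 0.067  0.017 -0.013] ang [0.01 0.01 0.02] yaw now 90.07 tilt 0.13
```

Emit:
apply_moves:
  increments:
    - {"offset": [0.05, 0, -0.012], "angular": [0, 0, 0], "jaw": 0.5}
    - {"offset": [0.05, 0, -0.012], "angular": [0, 0, 0], "jaw": 0.3}
    - {"offset": [0.05, 0, -0.012], "angular": [0, 0, 0], "jaw": 0}
    - {"offset": [0.05, 0, -0.012], "angular": [0, 0, 0], "jaw": 0}
    - {"offset": [0.05, 0, -0.012], "angular": [0, 0, 0], "jaw": 0}

```text
clock: 19.65
position: [0.4455, 0.2697, 0.0397]
ee_rot: [-0.499, 0.501, -0.499, -0.5]
wrist_force: [0.3, -1.8, 1.5]
grip_width: 0.0154
```

Run:
```python
from h import *
st()
b=shot('top')
t=gz(b,.50,.56,.24,.30,.088,.099);print('coltop',len(t),np.median(t[:,2]))
P=gz(b,.47,.50,.23,.31,.05,.075);print(P[:,1].min(),P[:,1].max(),np.median(P[:,2]))
st()
```

```text
t 19.65 p [0.4455 0.2697 0.0397] yaw 90.14 q [ 0.317  0.569  1.648 -0.     0.924 -1.256] F [ 0.3  -1.81  1.47] M [-0.33  -0.092  0.028] g 0.0154
coltop 257 0.09347809595969978
0.2613264814334102 0.2775973291052853 0.05871972485866632
t 19.7 p [0.4455 0.2697 0.0396] yaw 90.13 q [ 0.317  0.569  1.648 -0.     0.925 -1.256] F [-1.06 -2.74  1.87] M [-0.402 -0.134 -0.019] g 0.0152
```

Drawing straight out in −x.

Emit:
apply_moves:
  increments:
    - {"offset": [0, 0.05, 0], "angular": [0, 0, 0], "jaw": 0}
    - {"offset": [0, 0.1, 0], "angular": [0, 0, 0], "jaw": 0}

```text
clock: 19.9
position: [0.4438, 0.2701, 0.0399]
ee_rot: [-0.501, 0.502, -0.498, -0.499]
wrist_force: [9.9, -0.2, -3.8]
grip_width: 0.0154
```

Emit:
apply_moves:
  increments:
    - {"offset": [0, 0.1, 0], "angular": [0, 0, 0], "jaw": 0}
    - {"offset": [0, 0.2, 0], "angular": [0, 0, 0], "jaw": 0}

```text
clock: 20.1
position: [0.4361, 0.2702, 0.0399]
ee_rot: [-0.502, 0.502, -0.498, -0.499]
wrist_force: [10.6, -0.8, -4.5]
grip_width: 0.0148
```

Run:
```python
from h import *
st()
```

```text
t 20.1 p [0.4361 0.2702 0.0399] yaw 90.1 q [ 3.240e-01  5.570e-01  1.674e+00 -1.000e-03  9.040e-01 -1.248e+00] F [10.58 -0.83 -4.53] M [-0.038 -1.337  0.026] g 0.0148
```

Drag is 10 N, so the gauge was really nipped. Continuing out.

Emit:
apply_moves:
  increments:
    - {"offset": [0, 0.25, 0], "angular": [0, 0, 0], "jaw": 0}
    - {"offset": [0, 0.5, 0], "angular": [0, 0, 0], "jaw": 0}
    - {"offset": [0, 0.75, 0], "angular": [0, 0, 0], "jaw": 0}
    - {"offset": [0, 1.0, 0], "angular": [0, 0, 0], "jaw": 0}
    - {"offset": [0, 1.35, 0], "angular": [0, 0, 0], "jaw": 0}

```text
clock: 20.6
position: [0.3791, 0.2698, 0.0396]
ee_rot: [-0.5, 0.501, -0.499, -0.5]
wrist_force: [1.6, 0.1, 0.4]
grip_width: 0.0151
```

Run:
```python
from h import *
st()
b=shot('top');a=shot('scene')
t=gz(b,.50,.56,.24,.30,.088,.099);print('coltop',len(t),np.median(t[:,2]),cv2.minAreaRect(t[:,:2].astype(np.float32)*1000))
P=gz(b,.41,.52,.23,.31,.05,.075);print(np.percentile(P[:,0],99),np.median(P[:,2]))
C=cloud(b);print('cleaner',np.median(C[268:278,194:200].reshape(-1,3),0),'shape',[gz(b,.40,.56,.08,.2,.03,.08)[:,i].min() for i in(0,1)],[gz(b,.40,.56,.08,.2,.03,.08)[:,i].max() for i in(0,1)])
cv2.imwrite('pics/t8.png',b['frame'][:,:,::-1])
c1=cv2.resize(a['frame'][110:210,320:420,::-1],(400,400),interpolation=2);cv2.imwrite('pics/p8.png',c1)
```

```text
t 20.6 p [0.3791 0.2698 0.0396] yaw 90.12 q [ 0.363  0.503  1.803  0.     0.835 -1.21 ] F [1.64 0.13 0.42] M [ 0.043 -0.465 -0.005] g 0.0151
coltop 258 0.09318472266661176 ((527.7616577148438, 270.46929931640625), (40.958274841308594, 39.95034408569336), 31.26418685913086)
0.5110080057042952 0.06058882507397715
cleaner [0.43825454 0.12457011 0.06965884] shape [np.float64(0.41453935423515537), np.float64(0.10944619103201984)] [np.float64(0.45841883965211594), np.float64(0.15114444183860865)]
```

View pics/t8.png

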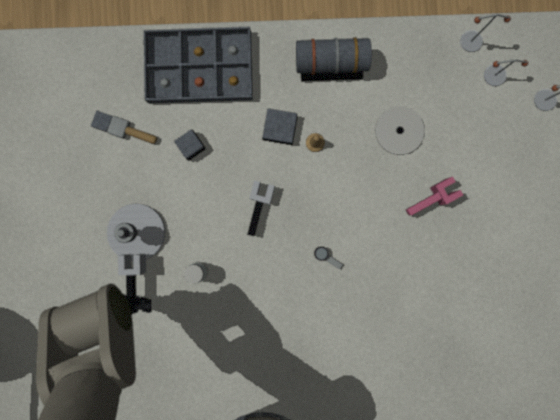

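View pics/p8.png

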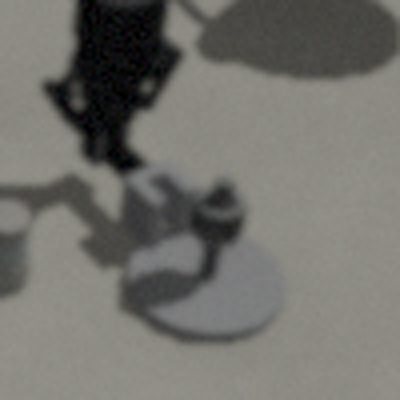

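Gauge is out of the post, collar still at 93.2 mm as measured. Pulling back further, clear of the base, then lowering to the table.

Emit:
apply_moves:
  increments:
    - {"offset": [-0.1, 0, 0], "angular": [0, 0, 0], "jaw": 0}
    - {"offset": [-0.15, 0.5, 0], "angular": [0, 0, 0], "jaw": 0}
    - {"offset": [-0.15, 1.0, 0], "angular": [0, 0, 0], "jaw": 0}
    - {"offset": [-0.15, 1.35, 0], "angular": [0, 0, 0], "jaw": 0}
    - {"offset": [-0.15, 1.35, 0], "angular": [0, 0, 0], "jaw": 0}

```text
clock: 21.2
position: [0.3242, 0.2695, 0.0455]
ee_rot: [0.499, -0.501, 0.5, 0.501]
wrist_force: [0.4, 0.1, -2.3]
grip_width: 0.0152
```

Emit:
apply_moves:
  increments:
    - {"offset": [0.1, 0, 0], "angular": [0, 0, 0], "jaw": 0}
    - {"offset": [0.2, 0, 0], "angular": [0, 0, 0], "jaw": 0}
    - {"offset": [0.3, 0, 0], "angular": [0, 0, 0], "jaw": 0}
    - {"offset": [0.38, 0, 0], "angular": [0, 0, 0], "jaw": 0}
    - {"offset": [0.38, 0, 0], "angular": [0, 0, 0], "jaw": 0}

```text
clock: 21.7
position: [0.3255, 0.2694, 0.0298]
ee_rot: [0.499, -0.5, 0.5, 0.501]
wrist_force: [0.3, 0.3, -2.1]
grip_width: 0.0153
```

Run:
```python
from h import *
st()
plan([.325,.27,.0278],np.radians(90))
```

```text
t 21.7 p [0.3255 0.2694 0.0298] yaw 90.12 q [ 0.41   0.475  1.927 -0.     0.741 -1.163] F [ 0.29  0.35 -2.07] M [0.014 0.036 0.02 ] g 0.0153
offset [0.05  0.012 0.015] ang [ 0.02 -0.01 -0.01] yaw now 90.12 tilt 0.06
```

Emit:
apply_moves:
  increments:
    - {"offset": [0.03, 0, 0], "angular": [0, 0, 0], "jaw": 0}
    - {"offset": [0.03, 0, 0], "angular": [0, 0, 0], "jaw": 0}

```text
clock: 21.9
position: [0.3255, 0.2696, 0.0291]
ee_rot: [-0.499, 0.501, -0.499, -0.501]
wrist_force: [-0.1, -1.0, -0.4]
grip_width: 0.0145
```

Emit:
apply_moves:
  increments:
    - {"offset": [0.02, 0, 0], "angular": [0, 0, 0], "jaw": 0}
    - {"offset": [0.02, 0, 0], "angular": [0, 0, 0], "jaw": 0}

```text
clock: 22.1
position: [0.3255, 0.2696, 0.0283]
ee_rot: [-0.499, 0.501, -0.499, -0.501]
wrist_force: [-0.2, 0.4, -1.3]
grip_width: 0.015
```

Emit:
apply_moves:
  increments:
    - {"offset": [0.02, 0, 0], "angular": [0, 0, 0], "jaw": 0}
    - {"offset": [0.02, 0, 0], "angular": [0, 0, 0], "jaw": 0}

```text
clock: 22.3
position: [0.3254, 0.2696, 0.0277]
ee_rot: [-0.499, 0.501, -0.499, -0.501]
wrist_force: [-2.3, 0.5, 3.0]
grip_width: 0.0151
```

Contact at TCP z 27.7 mm, the same as at pickup. Releasing and rising.

Emit:
apply_moves:
  increments:
    - {"offset": [0, 0, 0], "angular": [0, 0, 0], "jaw": 0.3}
    - {"offset": [0, 0, 0], "angular": [0, 0, 0], "jaw": 0.5}
    - {"offset": [0, 0, 0], "angular": [0, 0, 0], "jaw": 0.5}
    - {"offset": [0, 0, 0], "angular": [0, 0, 0], "jaw": 0.5}
    - {"offset": [0, 0, 0], "angular": [0, 0, 0], "jaw": 0.5}

```text
clock: 22.8
position: [0.3255, 0.2696, 0.0275]
ee_rot: [-0.499, 0.501, -0.499, -0.501]
wrist_force: [-0.0, 0.6, 0.5]
grip_width: 0.0428
```

Emit:
apply_moves:
  increments:
    - {"offset": [-0.4, 0, 0], "angular": [0, 0, 0], "jaw": 0.5}
    - {"offset": [-1.2, 0, 0], "angular": [0, 0, 0], "jaw": 0.5}
    - {"offset": [-2.2, 0, 0], "angular": [0, 0, 0], "jaw": 0.5}
    - {"offset": [-3.4, 0, 0], "angular": [0, 0, 0], "jaw": 0.5}
    - {"offset": [-4.4, 0, 0], "angular": [0, 0, 0], "jaw": 0.5}

```text
clock: 23.3
position: [0.3253, 0.2695, 0.2059]
ee_rot: [-0.5, 0.501, -0.499, -0.5]
wrist_force: [0.7, 0.3, -0.8]
grip_width: 0.0428
```

Emit:
apply_moves:
  increments:
    - {"offset": [0, 0, -1.0], "angular": [0, 0, 0], "jaw": 0.5}
    - {"offset": [0, 0, -2.0], "angular": [0, 0, 0], "jaw": 0.5}
    - {"offset": [0, 0, -3.0], "angular": [0, 0, 0], "jaw": 0.5}
    - {"offset": [0, 0, -3.5], "angular": [0, 0, 0], "jaw": 0.5}
    - {"offset": [0, 0, -3.5], "angular": [0, 0, 0], "jaw": 0.5}

```text
clock: 23.8
position: [0.3257, 0.1279, 0.2036]
ee_rot: [0.5, -0.5, 0.5, 0.5]
wrist_force: [-0.2, 0.8, -0.1]
grip_width: 0.0428
```

Run:
```python
from h import *
st()
b=shot('top');a=shot('scene')
t=gz(b,.50,.56,.24,.30,.088,.099);print('coltop',len(t),np.median(t[:,2]))
P=gz(b,.28,.46,.23,.31,.03,.075);print('gauge',np.percentile(P,[1,99],axis=0),np.median(P[P[:,0]>.39][:,2]),np.median(P[P[:,0]<.37][:,2]))
cv2.imwrite('pics/t9.png',b['frame'][:,:,::-1]);cv2.imwrite('pics/s9.png',a['frame'][:,:,::-1])
```

```text
t 23.8 p [0.3257 0.1279 0.2036] yaw 89.93 q [ 0.032  0.061  1.847 -0.     1.234 -1.538] F [-0.2   0.83 -0.12] M [ 0.02  -0.065 -0.035] g 0.0428
coltop 255 0.09302616823364558
gauge [[0.30824562 0.24688234 0.0307606 ]
 [0.42600016 0.29223423 0.05357121]] 0.048631221842696505 0.046630794576904416
```

View pics/t9.png

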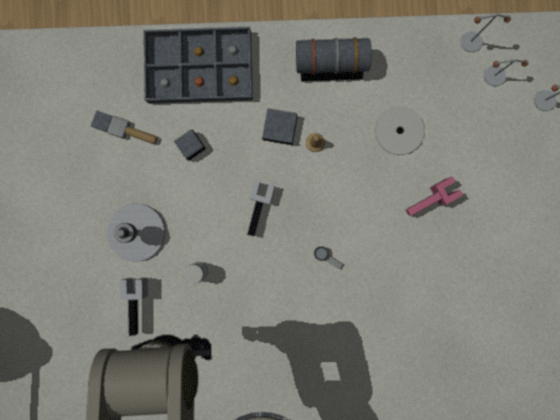

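View pics/s9.png

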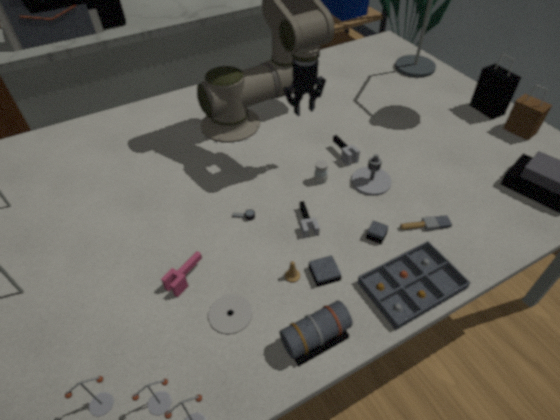

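The gauge stands upright at top(133,300), clear of the base. The collar is still on the post at the set height, and everything else is where it was. Handing in.

```bash
python3 -c "
from h import *
print(manip.job_done())"
```

```text
the job is handed in; nothing more can be done
None
```

The collar is set to the tall gauge's height, and the job was handed in at about 24 s of the 72 s allowed. I stood the gauge on the base around the post, spun the collar down about 135° in one grip, and let go of both. I then drew the gauge straight out and stood it on the table.

**Nip:** My estimate is 8–11 N, taken from the angle turned since first touch, within the last 10° at most. Two things support it:
- The wrist moment rose from about 0.13 to 0.22 N m. That is more than the roughly 0.05 N m the thread alone would add. I put the rest down to the collar rubbing on the gauge, but that torque alone could mean a somewhat harder nip.
- Drawing the gauge out took a steady drag of about 10 N, so it was definitely nipped.

**Last checks:**
- **Collar:** its top read 93.2 mm when released, 93.5 and 93.2 mm as the gauge was gripped and drawn out, and 93.0 mm at the end. The gauge's height calls for 94 mm; the camera also read about 1 mm low elsewhere.
- **Gauge:** it stands upright, fork top reading about 49 mm, its front edge about 36 mm clear of the base.
- **Other things:** the short gauge, the pink one and the bystanders looked unmoved in both pictures. The arm was clear of everything.

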